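Make up two clamping kits

TASK

Make up the two clamping kits from the loose steel parts on the bench: the long slotted strap, the stepped block and the T-nut go into the wide three-pocket tray, the short slotted strap and the plain square block into the slim two-pocket tray. Set each part down (do not drop it) so that it ends lying or standing flat on the floor of the pocket that suits it - straps in the long pockets, and in the wide tray the stepped block in the larger and the T-nut in the smaller of the two short pockets - the same way up as you found it. Leave the two upright bolts standing where they are.

Things in the scene. Friction and masses are not known exactly. Their poses are not given: they have to be found in the camera images.
- long_strap: Steel strap clamp, a flat bar (sizes in mm) 110 long (x) x 32 wide (y) x 20 high with a lengthwise slot 60 x 14 through its middle; about 0.42 kg. The same either way round. Loose, stands on the table at the start; origin at the centre of its underside, z up.
- short_strap: Steel strap clamp like the long one but (mm) only 76 long (x) x 32 wide (y) x 20 high, slot 36 x 14; about 0.30 kg. The same either way round. Loose, stands on the table at the start; origin at the centre of its underside, z up.
- step_block: Steel stepped block (a little staircase), in mm 50 long (x) x 32 wide (y); five 10 mm steps rise towards +x from 12 to 40 mm high. About 0.26 kg, centre of mass about 6 mm to +x of the origin. The origin is under the middle of the 50 x 32 footprint. The 32 mm wide side faces are flat and parallel, good to grip. Loose, stands on the table at the start; origin at the centre of its underside, z up.
- riser_block: Plain steel block, 36 x 36 x 45 mm high, with a dark round hole mark on top; about 0.40 kg. Loose, stands on the table at the start; origin at the centre of its underside, z up.
- tee_nut: Steel T-nut (mm): base 28 x 28 x 12 high, on it a neck 28 long (x) x 18 wide (y), 26 high in all, a small dark hole mark on top; about 0.11 kg. Its two end faces (28 mm apart along x) are flat over the full height, good to grip. Loose, stands on the table at the start; origin at the centre of its underside, z up.
- wide_tray: Kit tray with bright aluminium walls and a dark grey floor, fixed, in mm 160 (x) x 128 (y), floor 4 thick, walls and dividers 4 thick, tops 10 mm above the table. Origin at the centre of its underside. Clear pockets in its frame: long 152 x 58, centre x 0, y +32 (for the long strap); larger short 89 x 58, centre x +31.5, y -32 (for the stepped block); smaller short 59 x 58, centre x -46.5, y -32 (for the T-nut).
- slim_tray: Kit tray with bright aluminium walls and a dark grey floor, fixed, in mm 184 (x) x 68 (y), floor 4 thick, walls and divider 4 thick, tops 10 mm above the table. Origin at the centre of its underside. Two pockets in the tray's frame: long pocket 112 x 60, centre x +32, y 0 (for the short strap); short pocket 60 x 60, centre x -58, y 0 (for the plain square block).
- bolt_a: Upright T-bolt, not to be moved: square head 36 x 36 x 14 mm on the table, 16 mm stud up to 70 mm high with a washer and nut on it. It stands among the parts. Loose, 0.35 kg; origin at the centre of its underside.
- bolt_b: A second upright T-bolt, the same as the first, standing beyond the parts (farther from the robot); not to be moved. Origin at the centre of its underside.
Things that resemble listed ones, but are neither listed nor needed, are in the scene too. What is shaped like the tee_nut but green or red is not meant.

How it is judged:
At the end, for the whole second after the job is handed in: All five parts are released and at rest, each upright as found (within 0.08 rad) with its underside on the floor of its own pocket (within 2.5 mm) and its centre inside that pocket (anywhere the pocket's walls let it lie flat); both bolts still stand (x of long_strap in the frame of wide_tray between -0.026 and 0.026 m and y of long_strap in the frame of wide_tray between 0.016 and 0.048 m and z of long_strap in the frame of wide_tray between 0.001 and 0.0065 m and angle between each of long_strap, step_block, tee_nut, short_strap, riser_block's own z axis and vertical below 0.08 rad and linear speed of each of long_strap, step_block, tee_nut, short_strap, riser_block below 0.02 m/s and contact force between the fingers and long_strap below 0.1 N and x of step_block in the frame of wide_tray between 0.0005 and 0.0625 m and y of step_block in the frame of wide_tray between -0.048 and -0.016 m and z of step_block in the frame of wide_tray between 0.001 and 0.0065 m and contact force between the fingers and step_block below 0.1 N and x of tee_nut in the frame of wide_tray between -0.0645 and -0.0285 m and y of tee_nut in the frame of wide_tray between -0.05 and -0.014 m and z of tee_nut in the frame of wide_tray between 0.001 and 0.0065 m and contact force between the fingers and tee_nut below 0.1 N and x of short_strap in the frame of slim_tray between 0.008 and 0.056 m and y of short_strap in the frame of slim_tray between -0.018 and 0.018 m and z of short_strap in the frame of slim_tray between 0.001 and 0.0065 m and contact force between the fingers and short_strap below 0.1 N and x of riser_block in the frame of slim_tray between -0.074 and -0.042 m and y of riser_block in the frame of slim_tray between -0.018 and 0.018 m and z of riser_block in the frame of slim_tray between 0.001 and 0.0065 m and contact force between the fingers and riser_block below 0.1 N and angle between each of bolt_a, bolt_b's own z axis and vertical below 0.15 rad); the robot touches nothing.
It fails at once if a bolt is knocked over or shifted by more than 20 mm (distance of any of bolt_a, bolt_b from where it was at the start of the episode above 0.02 m or angle between any of bolt_a, bolt_b's own z axis and vertical above 0.5 rad).
It fails at once if a part is dropped from more than about 4 cm (falls at over 0.9 m/s out of the fingers) ((linear speed of long_strap above 0.9 m/s and contact force between the fingers and long_strap below 0.01 N) or (linear speed of short_strap above 0.9 m/s and contact force between the fingers and short_strap below 0.01 N) or (linear speed of step_block above 0.9 m/s and contact force between the fingers and step_block below 0.01 N) or (linear speed of riser_block above 0.9 m/s and contact force between the fingers and riser_block below 0.01 N) or (linear speed of tee_nut above 0.9 m/s and contact force between the fingers and tee_nut below 0.01 N)).
It also fails if it takes over 128 s, if anything falls off the work surface, if the arm or the gripper's body presses on something with over 40 N, if the wrist force passes 120 N, or if a joint passes its speed limit or range.

ROBOT

A 6-joint arm with a two-finger parallel gripper is mounted at the origin on the work surface. World frame = base frame: x ahead of the robot, y to its left, z up, the work surface at z = 0. Lengths are in m, angles in rad, forces in N, time in s.
With the tool pointing down it reaches from about 0.35 to 0.975 m from the base axis. Payload 7.1 kg.
Tool frame: the origin (TCP) lies at the very end of the fingers, on their centre line; the grasp point (between the pads) lies 19 mm behind it (bot.grip_depth is the distance from the TCP to the grasp point, in m); z points along the fingers, x is the direction in which the jaws open and shut, and the axes are right-handed (so a half turn about z gives the same grasp; the last joint's range is limited). The gripper opens to 88 mm and grips with 3 to 60 N. Pads are 20 mm wide; open, the fingers measure 115 mm over their backs; the gripper's body (75 mm by 178 mm) begins 61 mm behind the grasp point.
Start: joints at [-1.169, 0.423, 1.63, -0, 1.089, -0.019], TCP at [0.255, -0.57, 0.223] pointing down, gripper open.
Joint ranges: [-3, 3], [-0.9, 2.11], [0.09, 2.58], [-1.31, 4.45], [0.11, 2.69], [-2.54, 2.54]. Speed limits (rad/s): [2.39, 2.39, 3.01, 3.14, 3.14, 3.14].

INTERFACE

Orientations are given as [roll, pitch, yaw] about the fixed x, y, z axes, in that order (R = Rz(yaw) Ry(pitch) Rx(roll)).
In Python, from rig import bot gives the robot as it stands.
- The arm moves only by the shell command python3 -m crank 'ROWS' [OPENING] [FORCE]. ROWS is JSON, a list of rows, each an object with "slide": the shift along the tool's x, y, z in mm, a list of three; "yaw": the turn about the tool's z in degrees. A call has 1 to 5 rows; each row is the pose to reach, as a shift and turn from the pose commanded when the call began, along the tool's axes at that moment; what a row does not reach only later rows make up. A row lasts 1/10 s, in which the tool goes at most 50 mm and 8.59 degrees, less where a joint would pass 70% of its speed; a pose out of reach is approached as far as the arm can. A call with a gripper value outside its range is refused whole. OPENING is the gripper command: -1 is fully open, 1 is shut, values between are in proportion, set as the call begins (- or left out, the last holds). The fingers move at their own pace and stop on an object; FORCE is the grip in N (left out, the last holds). Time passes only in rows, so rows that repeat a pose let the fingers close. It gives the time, the measured TCP pose, the force and the opening at its end, in the units of the state.
- bot.observe(): the state, without advancing time (a new reading comes with each control period).
- bot.grab_frame(name): name is "scene" or "top" or "wrist"; returns a dict with "img" (480x640x3 uint8, red, green, blue), "fx", "fy", "cx", "cy" (pixels), "view" (4x4, takes a point from world to camera coordinates). Camera axes: x right, y up, looking along -z (the intrinsics and any distortion apply to the point x, -y, -z); pixel columns grow to the right and rows downward; lengths in m; the calibration is good to about 2 mm. A picture is of the moment at which its call begins. There is no depth.
- bot.finish_job(): hands the job in, once; it reports no verdict.
The state is a dict: "time": time; "joint_pos": joint angles; "dq": joint speeds; "joint_efforts": joint torques, N m; "tcp_pos": TCP position; "tcp_rot": TCP orientation; "force": force on the tool from outside, world axes, zero at the start; "moment": the same for the moment, N m; "finger_gap": opening from 0.0 (shut) to 1.0 (fully open).
Only numpy, scipy, OpenCV 4.12 (cv2) and the standard library are available. Lean on these libraries where they do the work, as an engineer would, in place of code of your own. Each camera call takes 0.05 s, during which the arm holds its last target.

## Working session

There is one attempt and no reset: what is moved stays moved. The work goes in short steps, Python scripts to look and compute and a shell command to move; the robot and the scene stay as the last step left them, time stands still between calls to the robot, and variables do not carry over. Pictures are saved under pics/ and viewed, and the job is handed in when it is done.

```bash
ls; mkdir -p pics; python3 - <<'E'
from rig import bot
import cv2
s=bot.observe(); print(s)
print(bot.grip_depth)
for n in ("scene","top","wrist"):
    f=bot.grab_frame(n); cv2.imwrite(f"pics/{n}0.png",f["img"][:,:,::-1]); print(n,f["fx"],f["fy"],f["cx"],f["cy"],{k:v for k,v in f.items() if k not in("img",)})
E
```

```text
pics
{'time': 0.0, 'joint_pos': array([-1.16902469e+00,  4.23801725e-01,  1.63068574e+00,  1.55014374e-05,
        1.08862049e+00, -1.90221691e-02]), 'dq': array([ 0.000542  ,  0.0007479 ,  0.00122946, -0.0001712 ,  0.00034336,
       -0.00037888]), 'joint_efforts': array([-7.38552080e-04, -5.44632554e+01, -2.73671025e+01,  6.42871438e-02,
        2.27328931e-02, -1.37059124e-04]), 'tcp_pos': array([ 0.25509899, -0.56995625,  0.2219278 ]), 'tcp_rot': array([-3.14155011e+00,  1.51476579e-03, -1.15000968e+00]), 'force': array([-0.61083405,  0.81314104,  0.19292875]), 'moment': array([ 0.04516999,  0.04502098, -0.01811601]), 'finger_gap': 0.9971473198884502}
0.0187
scene 563.9699583507868 563.9699583507868 325.7577462704626 249.90716685064348 {'fx': 563.9699583507868, 'fy': 563.9699583507868, 'cx': 325.7577462704626, 'cy': 249.90716685064348, 'view': array([[-0.84635514,  0.53237549,  0.01610355,  0.42079424],
       [-0.39820736, -0.65255878,  0.64466885,  0.18607157],
       [ 0.35371441,  0.53920624,  0.76429232, -1.40741858],
       [ 0.        ,  0.        ,  0.        ,  1.       
[... 173 characters left out ...]
9460900669, 'view': array([[-0.01246914, -0.99959812,  0.02545816,  0.00368378],
       [ 0.99650484, -0.01031935,  0.08289523, -0.50312802],
       [-0.0825992 ,  0.02640281,  0.99623304, -0.84685056],
       [ 0.        ,  0.        ,  0.        ,  1.        ]])}
wrist 400.9322271887133 400.9322271887133 316.6584312492103 234.63746039149703 {'fx': 400.9322271887133, 'fy': 400.9322271887133, 'cx': 316.6584312492103, 'cy': 234.63746039149703, 'view': array([[ 0.40783687, -0.91305374, -0.00139559, -0.62420733],
       [ 0.87619591,  0.39180244, -0.28066274,  0.0332962 ],
       [ 0.25680696,  0.1132418 ,  0.95980544, -0.3923975 ],
       [ 0.        ,  0.        ,  0.        ,  1.        ]])}
```

View pics/top0.png

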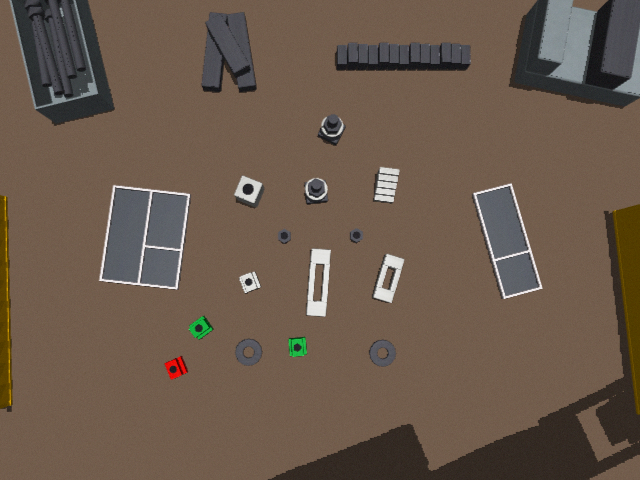

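View pics/scene0.png

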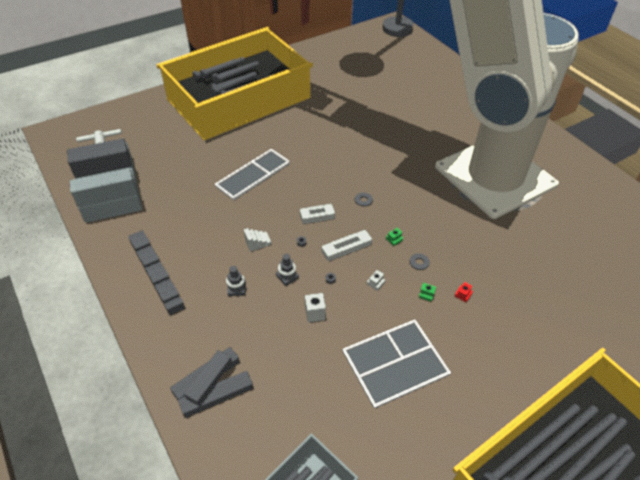

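View pics/wrist0.png

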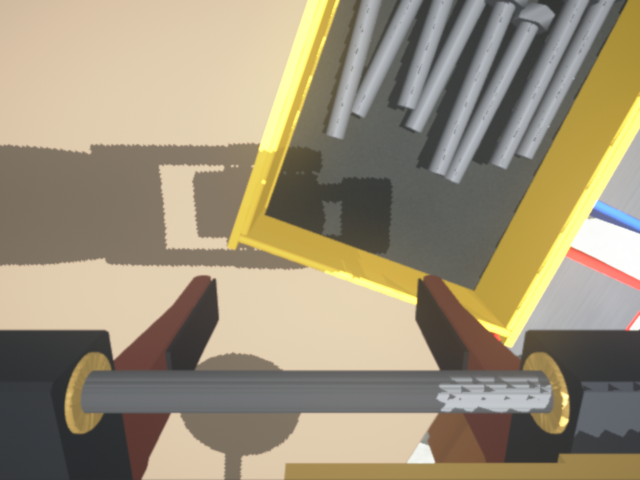

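The top view shows the wide tray at about (145,237), the slim tray at (507,240), long strap (319,283), short strap (389,278), step block (387,185), riser (249,190), T-nut (249,282), and bolts at (317,190) and (332,128). I'll measure these next.

```bash
cat > h.py <<'E'
import numpy as np,cv2
from rig import bot
def cast(f,uv,z):
    uv=np.atleast_2d(np.asarray(uv,float)); V=f["view"];R=V[:3,:3];c=-R.T@V[:3,3]
    d=np.c_[(uv[:,0]-f["cx"])/f["fx"],-(uv[:,1]-f["cy"])/f["fy"],-np.ones(len(uv))]@R
    return c+d*((z-c[2])/d[:,2])[:,None]
def proj(f,P):
    P=np.atleast_2d(P);V=f["view"];q=P@V[:3,:3].T+V[:3,3]
    return np.c_[f["cx"]+f["fx"]*q[:,0]/-q[:,2], f["cy"]+f["fy"]*q[:,1]/q[:,2]]
E
python3 - <<'E'
from h import *
im=cv2.imread("pics/top0.png")
f=bot.grab_frame("top")
g=im.min(axis=2); m=((g>150)).astype(np.uint8)
cs,_=cv2.findContours(m,cv2.RETR_EXTERNAL,cv2.CHAIN_APPROX_NONE)
for c in cs:
    if cv2.contourArea(c)<60: continue
    r=cv2.minAreaRect(c); print(np.round(r[0],1),np.round(r[1],1),cv2.contourArea(c))
    for z in (0.01,0.02,0.026,0.045):
        b=cast(f,cv2.boxPoints(r),z)[:,:2]; ce=b.mean(0); e1=b[1]-b[0]; e2=b[2]-b[1]
        print("  z",z,np.round(ce*1000,1),"L %.1f %.1f mm"%(np.hypot(*e1)*1e3,np.hypot(*e2)*1e3),"ang %.1f %.1f"%(np.degrees(np.arctan2(e1[1],e1[0]))%180,np.degrees(np.arctan2(e2[1],e2[0]))%180))
c=im[100:320,220:440]; cv2.imwrite("pics/z1.png",cv2.resize(c,None,fx=2.7,fy=2.7,interpolation=cv2.INTER_CUBIC))
E
```

```text
[249.3 281.5] [17.2 16.7] 247.5
  z 0.01 [449.  118.3] L 27.2 28.3 mm ang 110.5 20.8
  z 0.02 [448.8 117.1] L 26.9 27.9 mm ang 110.5 20.8
  z 0.026 [448.7 116.5] L 26.7 27.7 mm ang 110.5 20.8
  z 0.045 [448.3 114.4] L 26.1 27.1 mm ang 110.5 20.8
[388.6 277.9] [19.  45.4] 797.5
  z 0.01 [ 452.4 -111.5] L 75.2 31.5 mm ang 161.7 72.2
  z 0.02 [ 452.1 -110. ] L 74.4 31.1 mm ang 161.7 72.2
  z 0.026 [ 452.  -109.1] L 73.8 30.9 mm ang 161.7 72.2
  z 0.045 [ 451.5 -106.2] L 72.2 30.2 mm ang 161.7 72.2
[318.3 282.1] [19.3 66.7] 1190.0
  z 0.01 [447.    4.8] L 109.7 31.9 mm ang 175.0 85.0
  z 0.02 [446.8   5. ] L 108.4 31.5 mm ang 175.0 85.0
  z 0.026 [446.7   5.1] L 107.7 31.3 mm ang 175.0 85.0
  z 0.045 [446.4   5.5] L 105.3 30.6 mm ang 175.0 85.0
[384.  197.9] [18.6  5.2] 78.0
  z 0.01 [ 586.2 -106.9] L 8.8 31.2 mm ang 171.8 82.4
  z 0.02 [ 584.4 -105.4] L 8.7 30.9 mm ang 171.8 82.4
  z 0.026 [ 583.4 -104.5] L 8.7 30.7 mm ang 171.8 82.4
  z 0.045 [ 580.  -101.7] L 8.5 30.0 mm ang 171.8 82.4
[385.1 191.2] [18.3  5.4] 79.5
  z 0.01 [ 597.5 -108.9] L 9.2 30.8 mm ang 172.5 83.2
  z 0.02 [ 595.
[... 1200 characters left out ...]
03.1 120.6] L 35.9 36.0 mm ang 157.7 66.7
  z 0.02 [601.2 119.4] L 35.5 35.6 mm ang 157.7 66.7
  z 0.026 [600.  118.8] L 35.3 35.4 mm ang 157.7 66.7
  z 0.045 [596.3 116.6] L 34.5 34.6 mm ang 157.7 66.7
[388.  177.6] [18.7  5.6] 84.5
  z 0.01 [ 620.7 -114.3] L 9.5 31.6 mm ang 171.7 82.4
  z 0.02 [ 618.5 -112.8] L 9.4 31.2 mm ang 171.7 82.4
  z 0.026 [ 617.2 -111.9] L 9.4 31.0 mm ang 171.7 82.4
  z 0.045 [ 613.1 -108.9] L 9.2 30.3 mm ang 171.7 82.4
[389.  170.6] [18.7  5.6] 86.0
  z 0.01 [ 632.6 -116.3] L 9.6 31.6 mm ang 171.7 82.4
  z 0.02 [ 630.3 -114.7] L 9.4 31.2 mm ang 171.7 82.4
  z 0.026 [ 628.9 -113.8] L 9.4 31.0 mm ang 171.7 82.4
  z 0.045 [ 624.5 -110.8] L 9.2 30.3 mm ang 171.7 82.4
```

View pics/z1.png

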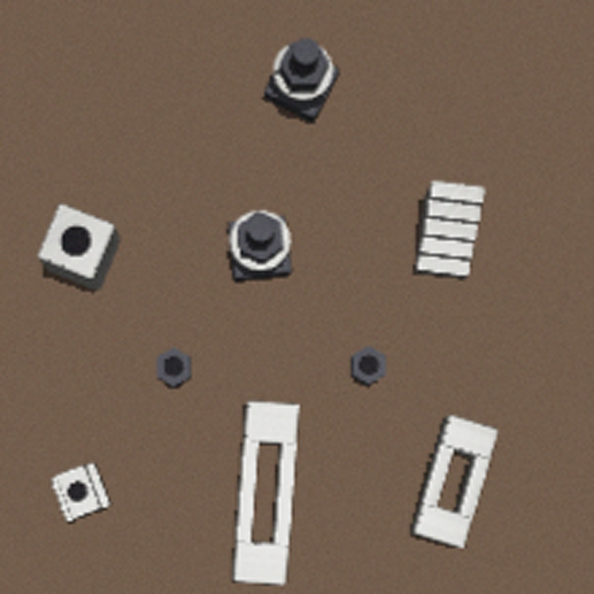

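```bash
cat > m.py <<'E'
from h import *
im=cv2.imread("pics/top0.png"); f=bot.grab_frame("top")
g=im.min(axis=2); m=(g>140).astype(np.uint8)
cs,_=cv2.findContours(m,cv2.RETR_EXTERNAL,cv2.CHAIN_APPROX_NONE)
for c in cs:
    A=cv2.contourArea(c)
    if A<3000: continue
    h=cv2.convexHull(c); q=cv2.approxPolyDP(h,8,True)[:,0]
    P=cast(f,q,0.01)[:,:2]*1e3
    print(q.tolist()); print(np.round(P,1).tolist())
    ctr=P.mean(0)
    e=np.roll(P,-1,0)-P; L=np.hypot(*e.T); print("ctr",ctr.round(1),"L",L.round(1),"ang",np.degrees(np.arctan2(e[:,1],e[:,0])).round(1))
E
python3 m.py
```

```text
[[113, 185], [189, 194], [176, 289], [99, 280]]
[[611.3, 343.1], [595.3, 217.9], [438.2, 237.7], [454.4, 362.6]]
ctr [524.8 290.3] L [126.3 158.3 126.  158.1] ang [-97.3 172.8  82.6  -7.1]
[[511, 183], [542, 288], [504, 298], [473, 193]]
[[609.9, -322.7], [432.4, -367.3], [416.7, -302.8], [593.3, -257.4]]
ctr [ 513.1 -312.5] L [183.   66.4 182.3  67.4] ang [-165.9  103.7   14.4  -75.7]
```

```bash
cat > go.py <<'E'
import sys
from h import *
def tr(o,a,x,y):
    a=np.radians(a); return (o[0]+np.cos(a)*x-np.sin(a)*y, o[1]+np.sin(a)*x+np.cos(a)*y)
W=((524.8,290.3),-7.2); S=((513.1,-312.5),14.2)
T={'short':(452.1,-110,-108.1),'Pshort':(*tr(*S,32,0),-75.8),
'riser':(596.3,116.6,-112.8),'Priser':(*tr(*S,-58,0),-75.8),
'step':(611.0,-109.6,-97.3),'Pstep':(*tr(*W,31.5+5.5,-32),-97.2),
'long':(446.8,5.0,-95),'Plong':(*tr(*W,0,32),-97.2),
'tee':(448.7,116.5,20.8),'Ptee':(*tr(*W,-46.5,-32),-7.2)}
def rem(n,z,dx=0,dy=0):
    x,y,w=T[n]; s=bot.observe(); p=s["tcp_pos"]*1e3; yaw=np.degrees(s["tcp_rot"][2])
    d=np.array([x+dx-p[0],y+dy-p[1]]); c,q=np.cos(np.radians(yaw)),np.sin(np.radians(yaw))
    print(n,"t %.1f tcp"%s["time"],p.round(1),"yaw %.1f"%yaw,"slide",np.round([d[0]*c+d[1]*q,d[0]*q-d[1]*c,p[2]-z],1),"yaw %.1f"%((yaw-w+180)%360-180),"q6 %.2f"%s["joint_pos"][5],"F",s["force"].round(1),"gap %.1f"%(88*s["finger_gap"]))
if __name__=="__main__": rem(sys.argv[1],float(sys.argv[2]),*map(float,sys.argv[3:]))
E
python3 go.py short 120
```

```text
short t 0.2 tcp [ 255.2 -570.2  222.3] yaw -65.9 slide [-339.7 -367.7  102.3] yaw 42.2 q6 -0.02 F [-0.1 -0.2 -0.4] gap 88.2
```

```bash
python3 -m crank '[{"slide":[-33,-36,0],"yaw":8},{"slide":[-66,-72,0],"yaw":16},{"slide":[-99,-108,0],"yaw":24},{"slide":[-132,-144,0],"yaw":32},{"slide":[-165,-180,0],"yaw":40}]' -0.36 30; python3 go.py short 60
```

```text
time: 0.75
tcp_pos: [0.352, -0.346, 0.2227]
tcp_rot: [-3.141, 0.0, -1.849]
force: [-0.6, -0.5, 0.3]
finger_gap: 0.68
short t 0.8 tcp [ 352.  -346.   222.7] yaw -106.0 slide [-254.5  -31.4  162.7] yaw 2.1 q6 1.05 F [-0.6 -0.5  0.3] gap 59.8
```

```bash
python3 -m crank '[{"slide":[-46,-6,15],"yaw":2},{"slide":[-92,-12,30],"yaw":2},{"slide":[-138,-18,45],"yaw":2},{"slide":[-184,-24,60],"yaw":2},{"slide":[-230,-29,75],"yaw":2}]'; python3 go.py short 60
```

```text
time: 1.25
tcp_pos: [0.4421, -0.1325, 0.1474]
tcp_rot: [-3.141, 0.0, -1.878]
force: [0.8, -0.9, 1.2]
finger_gap: 0.678
short t 1.2 tcp [ 442.1 -132.5  147.4] yaw -107.6 slide [-24.5  -2.7  87.4] yaw 0.5 q6 1.56 F [ 0.8 -0.9  1.2] gap 59.7
```

```bash
python3 -m crank '[{"slide":[0,0,0],"yaw":0}]'; python3 go.py short 60
```

```text
time: 1.35
tcp_pos: [0.4417, -0.1297, 0.1462]
tcp_rot: [3.139, 0.001, -1.872]
force: [-0.9, -0.2, 0.1]
finger_gap: 0.68
short t 1.4 tcp [ 441.7 -129.7  146.2] yaw -107.3 slide [-21.9  -4.1  86.2] yaw 0.8 q6 1.56 F [-0.9 -0.2  0.1] gap 59.8
```

```bash
python3 -m crank '[{"slide":[-22,-4,40],"yaw":1},{"slide":[-22,-4,66],"yaw":1},{"slide":[-22,-4,66],"yaw":1},{"slide":[-22,-4,66],"yaw":1}]'; python3 go.py short 10
python3 -c "
from h import *
cv2.imwrite('pics/w1.png',bot.grab_frame('wrist')['img'][:,:,::-1])"
```

```text
time: 1.75
tcp_pos: [0.4517, -0.115, 0.0819]
tcp_rot: [3.141, -0.0, -1.896]
force: [-0.0, 0.0, 1.0]
finger_gap: 0.677
short t 1.8 tcp [ 451.7 -115.    81.9] yaw -108.6 slide [-4.8  1.2 71.9] yaw -0.5 q6 1.62 F [-0.  0.  1.] gap 59.6
```

View pics/w1.png

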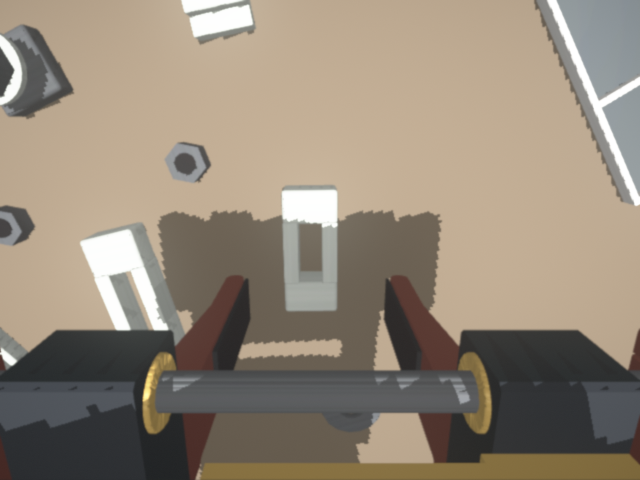

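The wrist picture shows the short strap centred at about (311,248), well between the fingers and aligned with them.

```bash
python3 -c "
from h import *
f=bot.grab_frame('wrist')
print(cast(f,[[310,187],[311,280],[283,210],[337,210]],.02)*1e3)
print(proj(f,np.array([[.4521,-.110,.02]])))"
```

```text
[[ 491.34629087 -123.9081711    20.        ]
 [ 437.44747868 -106.03117929   20.        ]
 [ 483.71634381 -104.8370733    20.        ]
 [ 473.73963986 -134.30965293   20.        ]]
[[309.32693848 256.39493622]]
```

```bash
python3 -m crank '[{"slide":[-5,2,24],"yaw":0},{"slide":[-5,2,48],"yaw":0},{"slide":[-5,2,64],"yaw":0},{"slide":[-5,2,72],"yaw":0},{"slide":[-5,2,72],"yaw":0}]'; python3 go.py short 10
```

```text
time: 2.35
tcp_pos: [0.4518, -0.1095, 0.0099]
tcp_rot: [-3.141, -0.0, -1.896]
force: [0.7, 0.3, 0.2]
finger_gap: 0.682
short t 2.4 tcp [ 451.8 -109.5    9.9] yaw -108.6 slide [ 0.4 -0.5 -0.1] yaw -0.5 q6 1.63 F [0.7 0.3 0.2] gap 60.0
```

```bash
python3 -m crank '[{"slide":[0,0,0]},{"slide":[0,0,0]},{"slide":[0,0,0]},{"slide":[0,0,0]},{"slide":[0,0,0]}]' 1 45;  python3 go.py Pshort 90
```

```text
Pshort t 2.4 tcp [ 451.8 -109.5    9.9] yaw -108.6 slide [ 155.4 -149.9  -80.1] yaw -32.8 q6 1.63 F [0.7 0.3 0.2] gap 60.0$[0]: bad value
```

Rows need both keys.

```bash
python3 -m crank '[{"slide":[0,0,0],"yaw":0},{"slide":[0,0,0],"yaw":0},{"slide":[0,0,0],"yaw":0},{"slide":[0,0,0],"yaw":0},{"slide":[0,0,0],"yaw":0}]' 1 45;  python3 go.py Pshort 90
```

```text
time: 2.85
tcp_pos: [0.452, -0.1093, 0.0102]
tcp_rot: [-3.141, -0.0, -1.895]
force: [-2.3, -2.2, 6.3]
finger_gap: 0.359
Pshort t 2.9 tcp [ 452.  -109.3   10.2] yaw -108.6 slide [ 155.8 -149.7  -79.8] yaw -32.8 q6 1.63 F [-2.3 -2.2  6.3] gap 31.6
```

```bash
python3 -m crank '[{"slide":[0,0,-8],"yaw":0},{"slide":[0,0,-25],"yaw":0},{"slide":[0,0,-50],"yaw":0},{"slide":[0,0,-75],"yaw":0},{"slide":[0,0,-90],"yaw":0}]';python3 -m crank '[{"slide":[20,-19,0],"yaw":-7},{"slide":[48,-47,0],"yaw":-14},{"slide":[78,-77,0],"yaw":-21},{"slide":[108,-107,0],"yaw":-28},{"slide":[138,-137,0],"yaw":-33}]';  python3 go.py Pshort 40
python3 -c "
from h import *
cv2.imwrite('pics/w2.png',bot.grab_frame('wrist')['img'][:,:,::-1])"
```

```text
time: 3.35
tcp_pos: [0.4518, -0.109, 0.1014]
tcp_rot: [-3.14, 0.0, -1.896]
force: [0.0, 0.1, -3.1]
finger_gap: 0.361
time: 3.85
tcp_pos: [0.5375, -0.2847, 0.0998]
tcp_rot: [3.141, 0.001, -1.315]
force: [1.2, 0.6, -3.1]
finger_gap: 0.355
Pshort t 3.9 tcp [ 537.5 -284.7   99.8] yaw -75.3 slide [21.  -1.4 59.8] yaw 0.5 q6 0.81 F [ 1.2  0.6 -3.1] gap 31.2
```

View pics/w2.png

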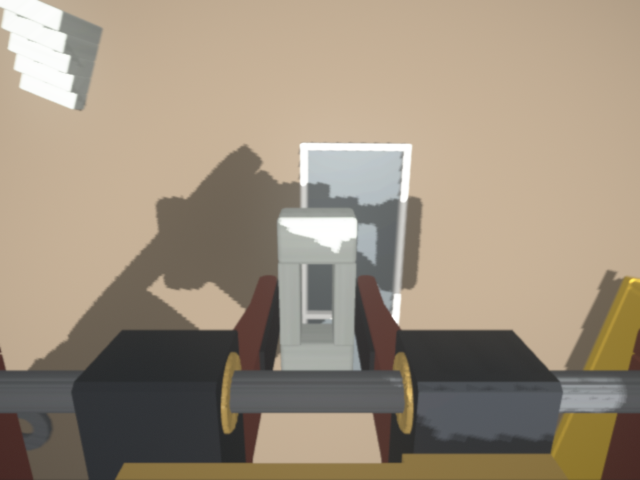

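The short strap is held level, and the slim tray's long pocket shows ahead at (355,240).

```bash
python3 -m crank '[{"slide":[14,-1,10],"yaw":0},{"slide":[20,-1,35],"yaw":0},{"slide":[20,-1,60],"yaw":0},{"slide":[20,-1,70],"yaw":0},{"slide":[20,-1,70],"yaw":0}]'; python3 go.py Pshort 14.2
python3 -c "
from h import *
cv2.imwrite('pics/w3.png',bot.grab_frame('wrist')['img'][:,:,::-1])"
```

```text
time: 4.4
tcp_pos: [0.5414, -0.3011, 0.0276]
tcp_rot: [3.138, 0.004, -1.32]
force: [-0.2, 0.0, -2.6]
finger_gap: 0.358
Pshort t 4.4 tcp [ 541.4 -301.1   27.6] yaw -75.6 slide [ 4.1 -1.7 13.4] yaw 0.2 q6 0.79 F [-0.2  0.  -2.6] gap 31.5
```

View pics/w3.png

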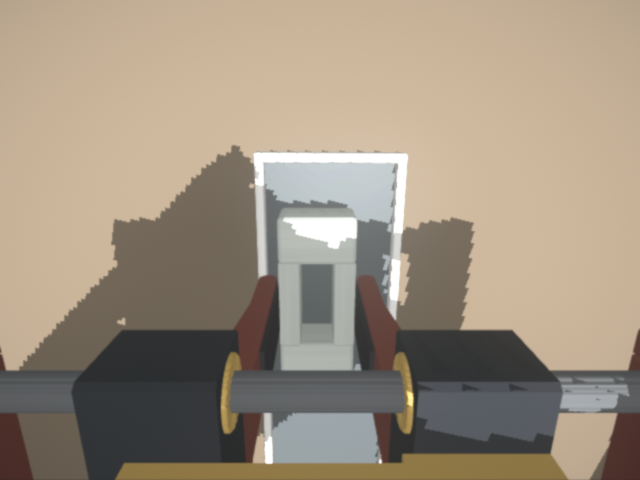

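The strap (317) sits slightly left of the pocket centre (~329), which agrees with the computed +4 mm.

```bash
python3 -m crank '[{"slide":[4,-2,3],"yaw":0},{"slide":[4,-2,7],"yaw":0},{"slide":[4,-2,10],"yaw":0},{"slide":[4,-2,12],"yaw":0},{"slide":[4,-2,13],"yaw":0}]'; python3 go.py Pshort 14.2
```

```text
time: 4.95
tcp_pos: [0.5462, -0.306, 0.0166]
tcp_rot: [3.142, 0.0, -1.32]
force: [-0.4, -0.3, -2.4]
finger_gap: 0.356
Pshort t 5.0 tcp [ 546.2 -306.    16.6] yaw -75.6 slide [-1.8  1.7  2.4] yaw 0.2 q6 0.79 F [-0.4 -0.3 -2.4] gap 31.3
```

```bash
python3 -m crank '[{"slide":[-1,1,0.5],"yaw":0},{"slide":[-2,2,1],"yaw":0},{"slide":[-2,2,1],"yaw":0}]'; python3 go.py Pshort 14.2
```

```text
time: 5.25
tcp_pos: [0.5435, -0.3044, 0.0156]
tcp_rot: [3.141, 0.0, -1.32]
force: [-1.0, -0.0, -2.4]
finger_gap: 0.36
Pshort t 5.2 tcp [ 543.5 -304.4   15.6] yaw -75.6 slide [ 0.4 -0.5  1.4] yaw 0.2 q6 0.79 F [-1.  -0.  -2.4] gap 31.6
```

```bash
python3 -m crank '[{"slide":[0,0,0.7],"yaw":0},{"slide":[0,0,1.4],"yaw":0},{"slide":[0,0,1.6],"yaw":0}]'; python3 go.py Pshort 14.2
```

```text
time: 5.55
tcp_pos: [0.5439, -0.3047, 0.0143]
tcp_rot: [-3.142, -0.0, -1.32]
force: [-1.4, 0.4, 1.6]
finger_gap: 0.362
Pshort t 5.5 tcp [ 543.9 -304.7   14.3] yaw -75.6 slide [ 0.  -0.2  0.1] yaw 0.2 q6 0.79 F [-1.4  0.4  1.6] gap 31.9
```

Contact (the weight is off the wrist, force +1.6). I'll open partway, then lift.

```bash
python3 -m crank '[{"slide":[0,0,0],"yaw":0},{"slide":[0,0,0],"yaw":0},{"slide":[0,0,0],"yaw":0}]' -0.05; python3 -m crank '[{"slide":[0,0,-15],"yaw":0},{"slide":[0,0,-50],"yaw":0},{"slide":[0,0,-90],"yaw":0},{"slide":[0,0,-120],"yaw":0}]' ; python3 go.py riser 140
python3 -c "
from h import *
cv2.imwrite('pics/t2.png',bot.grab_frame('wrist')['img'][:,:,::-1])"
```

```text
time: 5.85
tcp_pos: [0.5441, -0.3048, 0.0143]
tcp_rot: [-3.141, -0.0, -1.32]
force: [0.4, 0.1, -0.2]
finger_gap: 0.518
time: 6.25
tcp_pos: [0.5445, -0.305, 0.1374]
tcp_rot: [-3.14, -0.002, -1.32]
force: [0.3, 0.0, -0.3]
finger_gap: 0.525
riser t 6.2 tcp [ 544.5 -305.   137.4] yaw -75.6 slide [-395.5 -154.9   -2.6] yaw 37.2 q6 0.79 F [ 0.3  0.  -0.3] gap 46.2
```

View pics/t2.png

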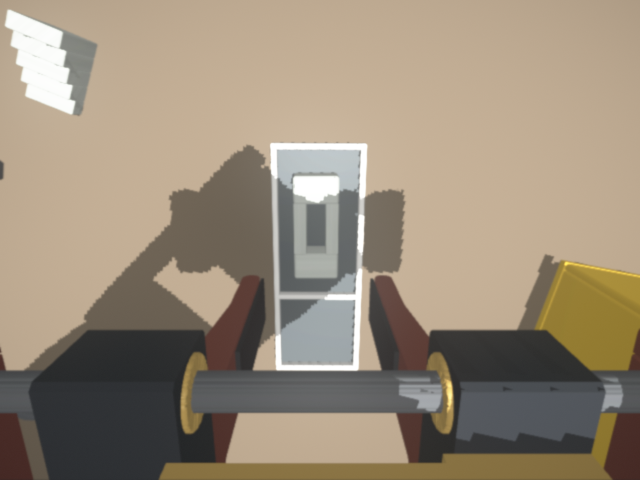

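The short strap lies centred in its pocket at (316,227). Next the riser.

```bash
python3 -m crank '[{"slide":[-46,-18,0],"yaw":8},{"slide":[-92,-36,0],"yaw":16},{"slide":[-138,-54,0],"yaw":24},{"slide":[-184,-72,0],"yaw":32},{"slide":[-230,-90,0],"yaw":37}]' -0.5;  python3 go.py riser 140
```

```text
time: 6.8
tcp_pos: [0.574, -0.0585, 0.1352]
tcp_rot: [-3.14, 0.0, -1.971]
force: [0.4, -0.5, -0.0]
finger_gap: 0.747
riser t 6.8 tcp [574.  -58.5 135.2] yaw -112.9 slide [-169.9   47.7   -4.8] yaw -0.1 q6 1.85 F [ 0.4 -0.5 -0. ] gap 65.7
```

```bash
python3 -m crank '[{"slide":[-46,13,0],"yaw":0},{"slide":[-92,26,0],"yaw":0},{"slide":[-138,39,0],"yaw":0},{"slide":[-168,47,0],"yaw":0},{"slide":[-168,47,20],"yaw":0}]';  python3 go.py riser 60
python3 -c "
from h import *
f=bot.grab_frame('wrist')
cv2.imwrite('pics/w4.png',f['img'][:,:,::-1]); print(proj(f,[[.5963,.1166,.045]]))"
```

```text
time: 7.3
tcp_pos: [0.5978, 0.1175, 0.1173]
tcp_rot: [-3.136, 0.004, -1.961]
force: [0.3, -0.6, -0.0]
finger_gap: 0.751
riser t 7.3 tcp [597.8 117.5 117.3] yaw -112.4 slide [ 1.4  1.1 57.3] yaw 0.4 q6 2.13 F [ 0.3 -0.6 -0. ] gap 66.1
[[320.23883021 250.39147077]]
```

View pics/w4.png

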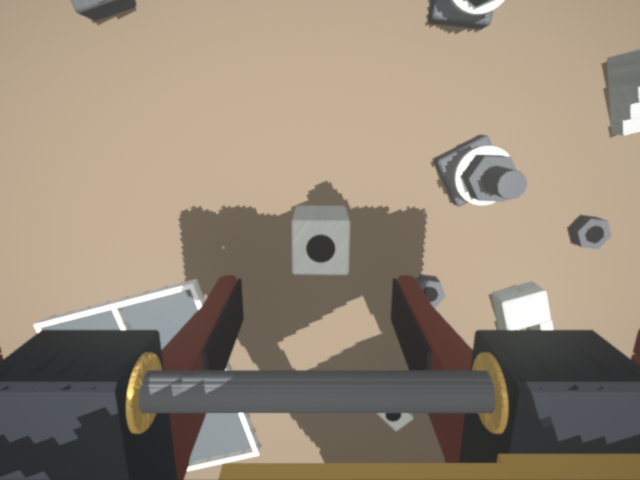

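The riser's hole is at (320,250), right where predicted, and square to the jaws. The small nut at (428,290) stays clear.

```bash
python3 -m crank '[{"slide":[1,1,25],"yaw":0.4},{"slide":[1,1,55],"yaw":0.4},{"slide":[1,1,85],"yaw":0.4},{"slide":[1,1,103],"yaw":0.4},{"slide":[1,1,105],"yaw":0.4}]';  python3 -m crank '[{"slide":[0,0,0],"yaw":0},{"slide":[0,0,0],"yaw":0},{"slide":[0,0,0],"yaw":0},{"slide":[0,0,0],"yaw":0},{"slide":[0,0,0],"yaw":0}]' 1 50;  python3 go.py riser 11
```

```text
time: 7.85
tcp_pos: [0.5919, 0.1116, 0.0074]
tcp_rot: [3.138, -0.002, -1.973]
force: [-0.0, 0.5, 0.1]
finger_gap: 0.75
time: 8.35
tcp_pos: [0.5951, 0.113, 0.0105]
tcp_rot: [-3.139, 0.002, -1.972]
force: [0.9, 1.6, 6.8]
finger_gap: 0.409
riser t 8.3 tcp [595.1 113.   10.5] yaw -113.0 slide [-3.8  0.3 -0.5] yaw -0.2 q6 2.14 F [0.9 1.6 6.8] gap 36.0
```

```bash
python3 -m crank '[{"slide":[0,0,-8],"yaw":0},{"slide":[0,0,-30],"yaw":0},{"slide":[0,0,-70],"yaw":0},{"slide":[0,0,-110],"yaw":0},{"slide":[0,0,-130],"yaw":0}]';  python3 go.py Priser 140
python3 -c "
from h import *
f=bot.grab_frame('wrist')
cv2.imwrite('pics/w5.png',f['img'][:,:,::-1])"
```

```text
time: 8.85
tcp_pos: [0.5944, 0.1124, 0.1423]
tcp_rot: [-3.139, 0.001, -1.972]
force: [0.4, 0.6, -3.4]
finger_gap: 0.404
Priser t 8.8 tcp [594.4 112.4 142.3] yaw -113.0 slide [458.  -45.1   2.3] yaw -37.2 q6 2.14 F [ 0.4  0.6 -3.4] gap 35.5
```

View pics/w5.png

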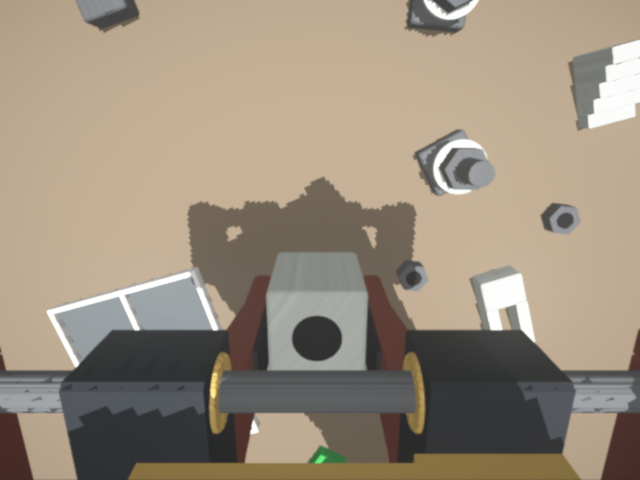

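The riser is held upright and centred (317,300). I'll carry it to the slim tray.

```bash
python3 -m crank '[{"slide":[30,-3,0],"yaw":-4},{"slide":[78,-8,0],"yaw":-12},{"slide":[126,-12,0],"yaw":-20},{"slide":[174,-17,0],"yaw":-28},{"slide":[222,-22,0],"yaw":-37}]';  python3 go.py Priser 140
```

```text
time: 9.4
tcp_pos: [0.5265, -0.0979, 0.1381]
tcp_rot: [3.139, 0.001, -1.345]
force: [1.1, 0.2, -4.4]
finger_gap: 0.408
Priser t 9.4 tcp [526.5 -97.9 138.1] yaw -77.0 slide [207.4 119.2  -1.9] yaw -1.2 q6 1.14 F [ 1.1  0.2 -4.4] gap 35.9
```

```bash
python3 -m crank '[{"slide":[43,24,0],"yaw":-1},{"slide":[86,49,0],"yaw":-1},{"slide":[129,73,0],"yaw":-1},{"slide":[172,98,10],"yaw":-1},{"slide":[198,114,30],"yaw":-1}]'; python3 -m crank '[{"slide":[0,0,20],"yaw":0},{"slide":[0,0,40],"yaw":0},{"slide":[0,0,60],"yaw":0},{"slide":[0,0,76],"yaw":0},{"slide":[0,0,76],"yaw":0}]';  python3 go.py Priser 14.5
python3 -c "
from h import *
f=bot.grab_frame('wrist')
cv2.imwrite('pics/w6.png',f['img'][:,:,::-1])"
```

```text
time: 9.9
tcp_pos: [0.4597, -0.3177, 0.1093]
tcp_rot: [-3.141, -0.002, -1.335]
force: [0.2, 0.3, -4.5]
finger_gap: 0.404
time: 10.4
tcp_pos: [0.4581, -0.313, 0.0302]
tcp_rot: [3.137, 0.005, -1.333]
force: [-0.0, 0.4, -3.6]
finger_gap: 0.406
Priser t 10.4 tcp [ 458.1 -313.    30.2] yaw -76.4 slide [13.1  4.4 15.7] yaw -0.6 q6 0.71 F [-0.   0.4 -3.6] gap 35.8
```

View pics/w6.png

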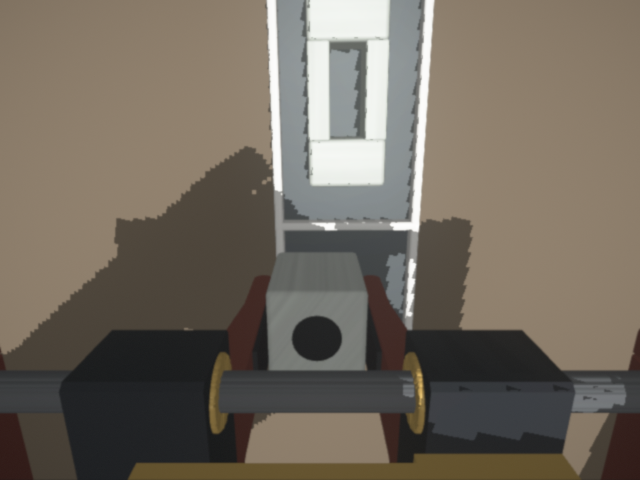

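The riser is left of the pocket centre (317 against about 346), as the numbers say (+13 mm).

```bash
python3 -m crank '[{"slide":[7,2,0],"yaw":-0.5},{"slide":[13,4,1],"yaw":-0.5},{"slide":[13,4,6],"yaw":-0.5},{"slide":[13,4,11],"yaw":-0.5},{"slide":[13,4,13],"yaw":-0.5}]';  python3 -m crank '[{"slide":[0,0,0],"yaw":0}]';  python3 go.py Priser 14.5
```

```text
time: 10.95
tcp_pos: [0.4594, -0.3279, 0.0196]
tcp_rot: [3.141, 0.001, -1.325]
force: [-0.7, 0.1, -4.4]
finger_gap: 0.404
time: 11.05
tcp_pos: [0.4594, -0.3278, 0.0196]
tcp_rot: [3.141, 0.001, -1.324]
force: [0.5, 0.2, -3.4]
finger_gap: 0.409
Priser t 11.1 tcp [ 459.4 -327.8   19.6] yaw -75.9 slide [-1.6  2.2  5.1] yaw -0.1 q6 0.68 F [ 0.5  0.2 -3.4] gap 36.0
```

```bash
python3 -m crank '[{"slide":[-1,1,1],"yaw":0},{"slide":[-1.5,2,2],"yaw":0},{"slide":[-1.5,2,3],"yaw":0},{"slide":[-1.5,2,4],"yaw":0},{"slide":[-1.5,2,5],"yaw":0}]';  python3 -m crank '[{"slide":[0,0,0],"yaw":0},{"slide":[0,0,0],"yaw":0}]';  python3 go.py Priser 14.5
```

```text
time: 11.55
tcp_pos: [0.4575, -0.3272, 0.0151]
tcp_rot: [-3.141, -0.0, -1.324]
force: [-0.2, -0.6, -4.3]
finger_gap: 0.409
time: 11.75
tcp_pos: [0.4575, -0.3271, 0.0151]
tcp_rot: [-3.142, 0.0, -1.324]
force: [-0.1, 0.3, -3.1]
finger_gap: 0.408
Priser t 11.8 tcp [ 457.5 -327.1   15.1] yaw -75.9 slide [-0.6  0.5  0.6] yaw -0.1 q6 0.68 F [-0.1  0.3 -3.1] gap 35.9
```

```bash
python3 -m crank '[{"slide":[0,0,0.7],"yaw":0},{"slide":[0,0,1.2],"yaw":0},{"slide":[0,0,1.2],"yaw":0}]';  python3 go.py Priser 14.5
```

```text
time: 12.05
tcp_pos: [0.4575, -0.3272, 0.0145]
tcp_rot: [-3.141, -0.0, -1.325]
force: [-1.7, 1.2, 4.3]
finger_gap: 0.409
Priser t 12.1 tcp [ 457.5 -327.2   14.5] yaw -75.9 slide [-0.7  0.5  0. ] yaw -0.1 q6 0.68 F [-1.7  1.2  4.3] gap 36.0
```

Seated. Release, lift, go to the step block.

```bash
python3 -m crank '[{"slide":[0,0,0],"yaw":0},{"slide":[0,0,0],"yaw":0},{"slide":[0,0,0],"yaw":0}]' -0.1; python3 -m crank '[{"slide":[0,0,-15],"yaw":0},{"slide":[0,0,-50],"yaw":0},{"slide":[0,0,-90],"yaw":0},{"slide":[0,0,-110],"yaw":0}]' ; python3 go.py step 120
python3 -c "
from h import *
cv2.imwrite('pics/w7.png',bot.grab_frame('wrist')['img'][:,:,::-1])"
```

```text
time: 12.35
tcp_pos: [0.4577, -0.3273, 0.014]
tcp_rot: [-3.141, -0.0, -1.325]
force: [0.1, -0.4, -0.1]
finger_gap: 0.547
time: 12.75
tcp_pos: [0.4587, -0.3281, 0.1279]
tcp_rot: [-3.139, -0.003, -1.325]
force: [0.6, 0.4, 0.1]
finger_gap: 0.552
step t 12.8 tcp [ 458.7 -328.1  127.9] yaw -75.9 slide [-174.8 -200.9    7.9] yaw 21.4 q6 0.68 F [0.6 0.4 0.1] gap 48.6
```

View pics/w7.png

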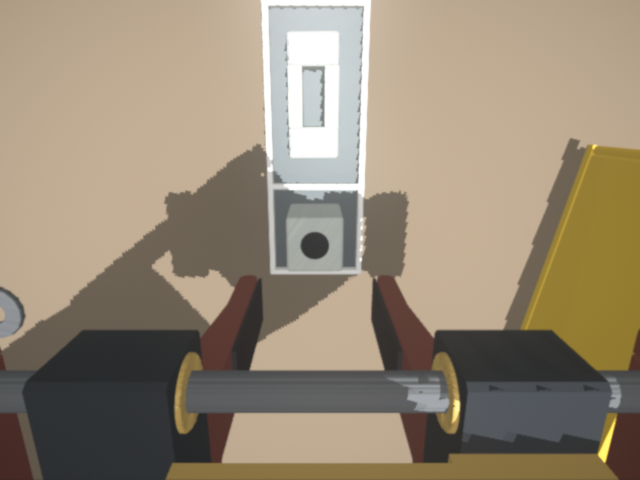

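The riser stands in the short pocket (315,240). On to the step block.

```bash
python3 -m crank '[{"slide":[-31,-36,0],"yaw":7},{"slide":[-63,-72,0],"yaw":14},{"slide":[-95,-108,0],"yaw":21},{"slide":[-127,-145,0],"yaw":21},{"slide":[-158,-181,0],"yaw":21}]' -0.4;  python3 -m crank '[{"slide":[0,0,0],"yaw":0}]'; python3 go.py step 100
```

```text
time: 13.3
tcp_pos: [0.5953, -0.128, 0.1244]
tcp_rot: [-3.141, -0.0, -1.691]
force: [-0.1, -0.3, -0.0]
finger_gap: 0.698
time: 13.4
tcp_pos: [0.5975, -0.1255, 0.1245]
tcp_rot: [-3.139, 0.001, -1.686]
force: [-0.6, -0.2, -0.3]
finger_gap: 0.7
step t 13.4 tcp [ 597.5 -125.5  124.5] yaw -96.6 slide [-17.4 -11.6  24.5] yaw 0.7 q6 1.46 F [-0.6 -0.2 -0.3] gap 61.6
```

```bash
python3 -m crank '[{"slide":[-15,-10,10],"yaw":0.7},{"slide":[-17,-11,25],"yaw":0.7},{"slide":[-17,-11,25],"yaw":0.7},{"slide":[-17,-11,25],"yaw":0.7}]'; python3 go.py step 11
python3 -c "
from h import *
f=bot.grab_frame('wrist')
cv2.imwrite('pics/w8.png',f['img'][:,:,::-1]); print(proj(f,[[.6255,-.1115,.04],[.5857,-.1066,.012],[.611,-.1096,.030]]))"
```

```text
time: 13.8
tcp_pos: [0.6062, -0.1149, 0.0982]
tcp_rot: [3.14, 0.0, -1.704]
force: [0.1, -0.5, -0.2]
finger_gap: 0.702
step t 13.8 tcp [ 606.2 -114.9   98.2] yaw -97.6 slide [-5.9 -4.1 87.2] yaw -0.3 q6 1.50 F [ 0.1 -0.5 -0.2] gap 61.7
[[306.79662723 224.71672247]
 [308.86334447 272.00075834]
 [307.42988859 243.79099462]]
```

View pics/w8.png

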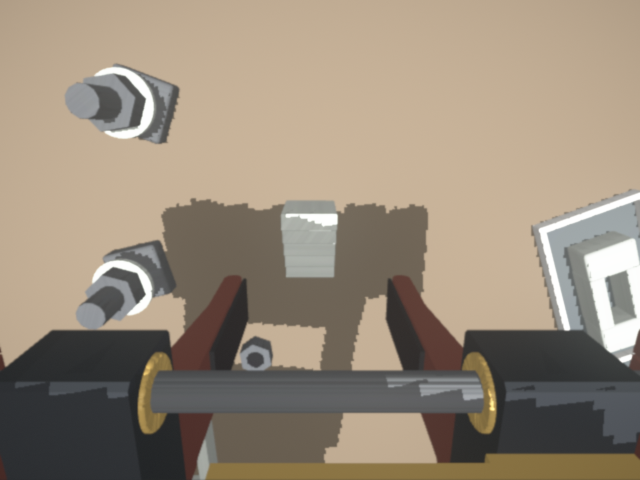

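The step block is centred between the fingers at (310,240), highest step on the far side as computed. The bolts (110,290) and (115,100) are clear.

```bash
python3 -m crank '[{"slide":[-5,-4,20],"yaw":-0.3},{"slide":[-5,-4,45],"yaw":-0.3},{"slide":[-5,-4,70],"yaw":-0.3},{"slide":[-5,-4,83],"yaw":-0.3},{"slide":[-5,-4,86],"yaw":-0.3}]'; python3 -m crank '[{"slide":[0,0,0],"yaw":0},{"slide":[0,0,0],"yaw":0}]'; python3 go.py step 11
```

```text
time: 14.35
tcp_pos: [0.6109, -0.1103, 0.0118]
tcp_rot: [3.139, 0.0, -1.699]
force: [0.0, 0.3, 0.0]
finger_gap: 0.7
time: 14.55
tcp_pos: [0.6128, -0.1102, 0.014]
tcp_rot: [-3.14, -0.0, -1.698]
force: [-0.2, -0.4, 0.5]
finger_gap: 0.699
step t 14.6 tcp [ 612.8 -110.2   14. ] yaw -97.3 slide [-0.3  1.9  3. ] yaw -0.0 q6 1.50 F [-0.2 -0.4  0.5] gap 61.5
```

```bash
python3 -m crank '[{"slide":[0,1,4],"yaw":0},{"slide":[0,1,4],"yaw":0}]'; python3 -m crank '[{"slide":[0,0,0],"yaw":0},{"slide":[0,0,0],"yaw":0},{"slide":[0,0,0],"yaw":0},{"slide":[0,0,0],"yaw":0},{"slide":[0,0,0],"yaw":0}]' 1 50; python3 go.py step 10
```

```text
time: 14.75
tcp_pos: [0.6111, -0.1097, 0.0093]
tcp_rot: [-3.141, -0.0, -1.698]
force: [-0.5, 0.1, -0.6]
finger_gap: 0.702
time: 15.25
tcp_pos: [0.6112, -0.1098, 0.009]
tcp_rot: [-3.141, -0.0, -1.698]
force: [-0.2, -0.7, 0.4]
finger_gap: 0.359
step t 15.2 tcp [ 611.2 -109.8    9. ] yaw -97.3 slide [-0.1  0.2 -1. ] yaw 0.0 q6 1.50 F [-0.2 -0.7  0.4] gap 31.6
```

```bash
python3 -m crank '[{"slide":[0,0,-8],"yaw":0},{"slide":[0,0,-30],"yaw":0},{"slide":[0,0,-70],"yaw":0},{"slide":[0,0,-110],"yaw":0},{"slide":[0,0,-130],"yaw":0}]';  python3 go.py Pstep 140
python3 -c "
from h import *
f=bot.grab_frame('wrist')
cv2.imwrite('pics/w9.png',f['img'][:,:,::-1])"
```

```text
time: 15.75
tcp_pos: [0.6124, -0.1098, 0.1426]
tcp_rot: [-3.137, -0.0, -1.698]
force: [0.4, 0.5, -2.1]
finger_gap: 0.36
Pstep t 15.8 tcp [ 612.4 -109.8  142.6] yaw -97.3 slide [-353.9  100.6    2.6] yaw -0.1 q6 1.50 F [ 0.4  0.5 -2.1] gap 31.7
```

View pics/w9.png

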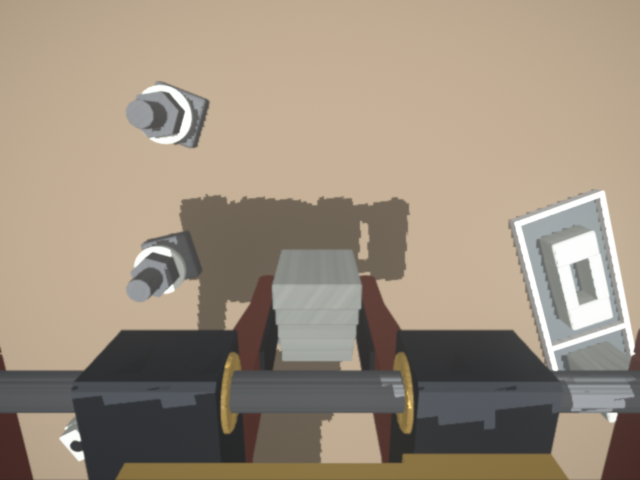

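The step block is held level. Carrying it to the wide tray, passing above bolt_a.

```bash
python3 -m crank '[{"slide":[-30,9,0],"yaw":0},{"slide":[-75,21,0],"yaw":0},{"slide":[-122,35,0],"yaw":0},{"slide":[-168,48,0],"yaw":0},{"slide":[-214,61,0],"yaw":0}]'; python3 -m crank '[{"slide":[-46,13,0],"yaw":0},{"slide":[-92,26,10],"yaw":0},{"slide":[-120,34,20],"yaw":0},{"slide":[-132,38,40],"yaw":0},{"slide":[-132,38,60],"yaw":0}]';  python3 go.py Pstep 80
```

```text
time: 16.3
tcp_pos: [0.5765, 0.112, 0.1382]
tcp_rot: [3.14, -0.0, -1.698]
force: [1.2, -0.3, -2.9]
finger_gap: 0.362
time: 16.8
tcp_pos: [0.5558, 0.2483, 0.0778]
tcp_rot: [3.141, 0.0, -1.695]
force: [0.4, -1.0, -1.9]
finger_gap: 0.362
Pstep t 16.8 tcp [555.8 248.3  77.8] yaw -97.1 slide [-5.8 -1.  -2.2] yaw 0.1 q6 2.10 F [ 0.4 -1.  -1.9] gap 31.8
```

```bash
python3 -m crank '[{"slide":[-5,-1,15],"yaw":0},{"slide":[-5,-1,35],"yaw":0},{"slide":[-5,-1,48],"yaw":0},{"slide":[-5,-1,50],"yaw":0},{"slide":[-5,-1,50],"yaw":0}]';  python3 go.py Pstep 13
python3 -c "
from h import *
f=bot.grab_frame('wrist')
cv2.imwrite('pics/w10.png',f['img'][:,:,::-1])"
```

```text
time: 17.3
tcp_pos: [0.5583, 0.2506, 0.0286]
tcp_rot: [3.141, -0.0, -1.698]
force: [0.4, 0.2, -2.5]
finger_gap: 0.36
Pstep t 17.3 tcp [558.3 250.6  28.6] yaw -97.3 slide [-3.2  1.2 15.6] yaw -0.1 q6 2.10 F [ 0.4  0.2 -2.5] gap 31.7
```

View pics/w10.png

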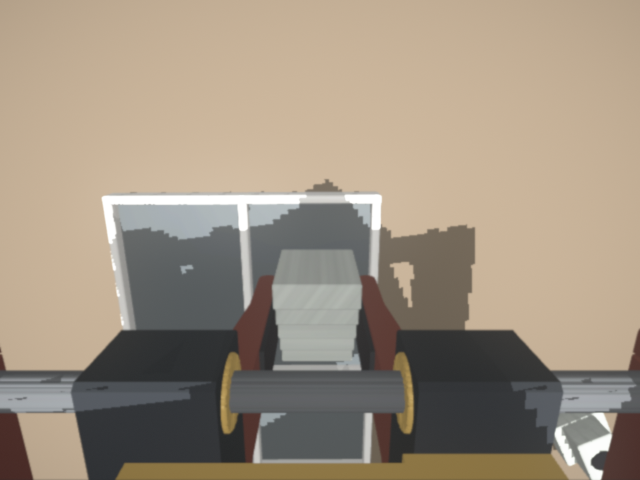

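The block (317) is near the pocket centre (~312), consistent with −3 mm.

```bash
python3 -m crank '[{"slide":[-3,1,3],"yaw":0},{"slide":[-3,1,6],"yaw":0},{"slide":[-3,1,9],"yaw":0},{"slide":[-3,1,11],"yaw":0},{"slide":[-3,1,12],"yaw":0}]'; python3 -m crank '[{"slide":[0,0,0],"yaw":0},{"slide":[0,0,0],"yaw":0}]';  python3 go.py Pstep 13
```

```text
time: 17.85
tcp_pos: [0.5576, 0.254, 0.0167]
tcp_rot: [3.141, -0.0, -1.698]
force: [-0.2, -0.4, -2.2]
finger_gap: 0.362
time: 18.05
tcp_pos: [0.5578, 0.254, 0.0169]
tcp_rot: [-3.142, 0.0, -1.698]
force: [-0.3, -0.2, -1.9]
finger_gap: 0.358
Pstep t 18.1 tcp [557.8 254.   16.9] yaw -97.3 slide [0.2 0.3 3.9] yaw -0.1 q6 2.11 F [-0.3 -0.2 -1.9] gap 31.5
```

```bash
python3 -m crank '[{"slide":[0,0,1],"yaw":0},{"slide":[0,0,2],"yaw":0},{"slide":[0,0,3],"yaw":0},{"slide":[0,0,4],"yaw":0},{"slide":[0,0,4],"yaw":0}]';  python3 go.py Pstep 13
```

```text
time: 18.55
tcp_pos: [0.5578, 0.2541, 0.013]
tcp_rot: [-3.142, 0.0, -1.698]
force: [-0.1, 0.4, -0.2]
finger_gap: 0.363
Pstep t 18.6 tcp [557.8 254.1  13. ] yaw -97.3 slide [ 0.2  0.3 -0. ] yaw -0.1 q6 2.11 F [-0.1  0.4 -0.2] gap 32.0
```

```bash
python3 -m crank '[{"slide":[0,0,0.4],"yaw":0},{"slide":[0,0,0.4],"yaw":0}]'; python3 -m crank '[{"slide":[0,0,0],"yaw":0},{"slide":[0,0,0],"yaw":0},{"slide":[0,0,0],"yaw":0}]' -0.05; python3 -m crank '[{"slide":[0,0,-15],"yaw":0},{"slide":[0,0,-50],"yaw":0},{"slide":[0,0,-90],"yaw":0},{"slide":[0,0,-115],"yaw":0}]' ; python3 go.py tee 120
python3 -c "
from h import *
cv2.imwrite('pics/w11.png',bot.grab_frame('wrist')['img'][:,:,::-1])"
```

```text
time: 18.75
tcp_pos: [0.5578, 0.2541, 0.013]
tcp_rot: [-3.142, 0.0, -1.698]
force: [-1.5, -1.6, 4.2]
finger_gap: 0.36
time: 19.05
tcp_pos: [0.5579, 0.2541, 0.0124]
tcp_rot: [-3.141, 0.0, -1.698]
force: [0.3, 0.7, 0.2]
finger_gap: 0.525
time: 19.45
tcp_pos: [0.5589, 0.2545, 0.1312]
tcp_rot: [-3.139, 0.002, -1.698]
force: [1.0, -0.0, -0.4]
finger_gap: 0.521
tee t 19.4 tcp [558.9 254.5 131.2] yaw -97.3 slide [150.9  91.8  11.2] yaw -118.1 q6 2.11 F [ 1.  -0.  -0.4] gap 45.8
```

View pics/w11.png

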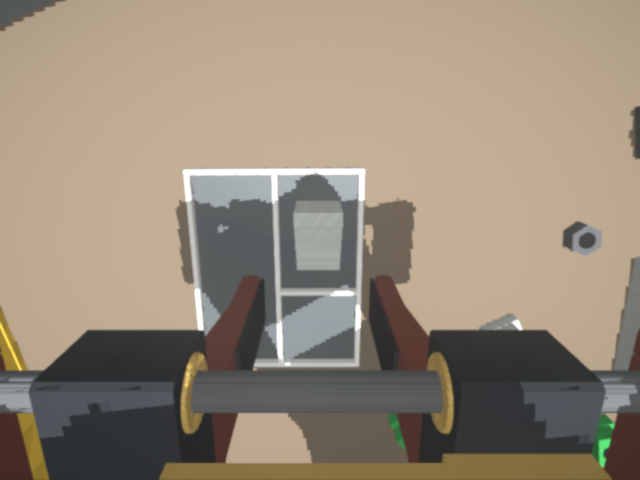

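The step block is in the larger short pocket (318,235). Long strap next, since it needs almost no turn.

```bash
python3 go.py long 100
```

```text
long t 19.5 tcp [560.8 255.4 134.7] yaw -97.3 slide [262.8  81.3  34.7] yaw -2.3 q6 2.11 F [1.4 1.  2.2] gap 46.3
```

```bash
python3 -m crank '[{"slide":[30,9,0],"yaw":-1},{"slide":[77,24,0],"yaw":-2.3},{"slide":[124,38,0],"yaw":-2.3},{"slide":[171,53,0],"yaw":-2.3},{"slide":[218,67,0],"yaw":-2.3}]' -0.4; python3 -m crank '[{"slide":[30,9,10],"yaw":0},{"slide":[44,14,20],"yaw":0},{"slide":[44,14,32],"yaw":0},{"slide":[44,14,32],"yaw":0}]';  python3 go.py long 10
python3 -c "
from h import *
f=bot.grab_frame('wrist')
cv2.imwrite('pics/w12.png',f['img'][:,:,::-1]); print(proj(f,[[.4468,.005,.02]]))"
```

```text
time: 20.0
tcp_pos: [0.4626, 0.045, 0.1281]
tcp_rot: [-3.141, 0.0, -1.657]
force: [0.2, -0.7, 0.3]
finger_gap: 0.7
time: 20.4
tcp_pos: [0.4455, 0.0038, 0.0947]
tcp_rot: [3.14, 0.0, -1.659]
force: [0.7, -0.2, 0.6]
finger_gap: 0.698
long t 20.4 tcp [445.5   3.8  94.7] yaw -95.0 slide [-1.4 -1.2 84.7] yaw -0.0 q6 1.64 F [ 0.7 -0.2  0.6] gap 61.4
[[315.07068133 245.06210723]]
```

View pics/w12.png

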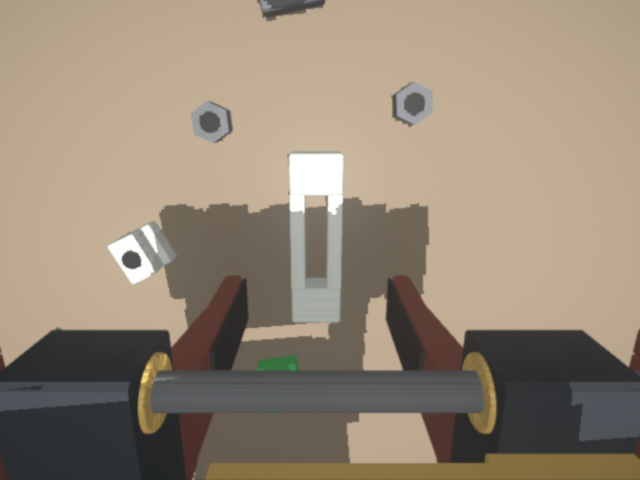

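The long strap at (316,238) is aligned and centred between the fingers.

```bash
python3 -m crank '[{"slide":[0,0,20],"yaw":0},{"slide":[0,0,45],"yaw":0},{"slide":[0,0,70],"yaw":0},{"slide":[0,0,80],"yaw":0},{"slide":[0,0,81],"yaw":0}]'; python3 -m crank '[{"slide":[0,0,0],"yaw":0},{"slide":[0,0,0],"yaw":0}]';  python3 go.py long 9.5
```

```text
time: 20.95
tcp_pos: [0.4457, 0.0044, 0.0137]
tcp_rot: [3.14, -0.0, -1.657]
force: [0.2, -0.3, 0.5]
finger_gap: 0.7
time: 21.15
tcp_pos: [0.4468, 0.0039, 0.0154]
tcp_rot: [-3.14, 0.0, -1.657]
force: [-0.2, -0.3, -0.4]
finger_gap: 0.701
long t 21.1 tcp [446.8   3.9  15.4] yaw -95.0 slide [-1.1  0.   5.9] yaw 0.0 q6 1.64 F [-0.2 -0.3 -0.4] gap 61.7
```

```bash
python3 -m crank '[{"slide":[-1,0,3],"yaw":0},{"slide":[-1,0,6],"yaw":0},{"slide":[-1,0,6],"yaw":0}]'; python3 -m crank '[{"slide":[0,0,0],"yaw":0},{"slide":[0,0,0],"yaw":0},{"slide":[0,0,0],"yaw":0},{"slide":[0,0,0],"yaw":0},{"slide":[0,0,0],"yaw":0}]' 1 50; python3 go.py long 9.5; python3 -m crank '[{"slide":[0,0,-6],"yaw":0},{"slide":[0,0,-20],"yaw":0},{"slide":[0,0,-50],"yaw":0},{"slide":[0,0,-75],"yaw":0},{"slide":[0,0,-90],"yaw":0}]';  python3 go.py Plong 100
```

```text
time: 21.45
tcp_pos: [0.4459, 0.0047, 0.0085]
tcp_rot: [-3.142, 0.0, -1.658]
force: [-0.2, -0.4, -0.2]
finger_gap: 0.699
time: 21.95
tcp_pos: [0.446, 0.0046, 0.0085]
tcp_rot: [-3.142, -0.0, -1.658]
force: [-0.4, -0.8, 1.4]
finger_gap: 0.359
long t 21.9 tcp [446.    4.6   8.5] yaw -95.0 slide [-0.4 -0.8 -1. ] yaw 0.0 q6 1.64 F [-0.4 -0.8  1.4] gap 31.6
time: 22.45
tcp_pos: [0.4461, 0.0047, 0.1002]
tcp_rot: [-3.14, 0.0, -1.658]
force: [-0.2, -0.1, -3.8]
finger_gap: 0.358
Plong t 22.4 tcp [446.1   4.7 100.2] yaw -95.0 slide [-3.233e+02 -5.480e+01  2.000e-01] yaw 2.2 q6 1.64 F [-0.2 -0.1 -3.8] gap 31.5
```

```bash
python3 -m crank '[{"slide":[-30,-5,0],"yaw":1},{"slide":[-75,-13,0],"yaw":2.2},{"slide":[-122,-21,0],"yaw":2.2},{"slide":[-170,-29,0],"yaw":2.2},{"slide":[-218,-37,0],"yaw":2.2}]'; python3 -m crank '[{"slide":[-46,-8,0],"yaw":0},{"slide":[-80,-14,0],"yaw":0},{"slide":[-100,-17,5],"yaw":0},{"slide":[-100,-17,10],"yaw":0},{"slide":[-100,-17,15],"yaw":0}]';  python3 go.py Plong 12.5
python3 -c "
from h import *
f=bot.grab_frame('wrist')
cv2.imwrite('pics/w13.png',f['img'][:,:,::-1])"
```

```text
time: 22.95
tcp_pos: [0.5013, 0.2203, 0.0985]
tcp_rot: [3.141, -0.001, -1.696]
force: [1.2, -0.7, -4.1]
finger_gap: 0.359
time: 23.45
tcp_pos: [0.5301, 0.3154, 0.0826]
tcp_rot: [3.14, -0.001, -1.695]
force: [0.2, -0.4, -4.1]
finger_gap: 0.358
Plong t 23.4 tcp [530.1 315.4  82.6] yaw -97.1 slide [-6.5  2.1 70.1] yaw 0.1 q6 2.21 F [ 0.2 -0.4 -4.1] gap 31.5
```

View pics/w13.png

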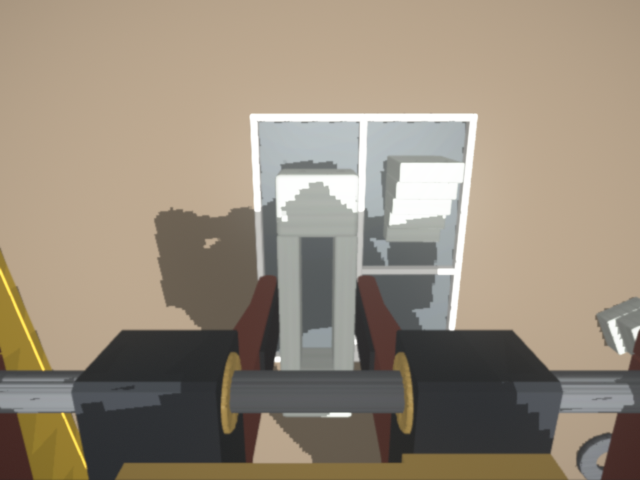

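The strap is above the long pocket, and the step block sits clear to the right (425,200). Descending.

```bash
python3 -m crank '[{"slide":[-5,1,15],"yaw":0},{"slide":[-6,2,35],"yaw":0},{"slide":[-6,2,50],"yaw":0},{"slide":[-6,2,56],"yaw":0},{"slide":[-6,2,56],"yaw":0}]'; python3 -m crank '[{"slide":[0,0,0],"yaw":0},{"slide":[0,0,0],"yaw":0}]'; python3 go.py Plong 12.5
```

```text
time: 24.0
tcp_pos: [0.5292, 0.3211, 0.0262]
tcp_rot: [3.14, -0.001, -1.697]
force: [0.0, -0.2, -4.2]
finger_gap: 0.363
time: 24.2
tcp_pos: [0.5305, 0.3222, 0.0282]
tcp_rot: [-3.14, 0.001, -1.696]
force: [0.7, 0.4, -3.8]
finger_gap: 0.36
Plong t 24.2 tcp [530.5 322.2  28.2] yaw -97.2 slide [ 0.3  1.7 15.7] yaw 0.0 q6 2.22 F [ 0.7  0.4 -3.8] gap 31.7
```

```bash
python3 -m crank '[{"slide":[0,1,4],"yaw":0},{"slide":[0,1,8],"yaw":0},{"slide":[0,1,11],"yaw":0},{"slide":[0,1,12.5],"yaw":0},{"slide":[0,1,13],"yaw":0}]'; python3 -m crank '[{"slide":[0,0,0],"yaw":0},{"slide":[0,0,0],"yaw":0}]'; python3 go.py Plong 12.5
```

```text
time: 24.7
tcp_pos: [0.5288, 0.322, 0.0142]
tcp_rot: [3.141, -0.0, -1.696]
force: [0.3, -0.2, -3.7]
finger_gap: 0.356
time: 24.9
tcp_pos: [0.529, 0.3221, 0.0145]
tcp_rot: [-3.141, 0.0, -1.696]
force: [-0.3, 0.9, -4.5]
finger_gap: 0.362
Plong t 24.9 tcp [529.  322.1  14.5] yaw -97.2 slide [0.1 0.2 2. ] yaw 0.0 q6 2.22 F [-0.3  0.9 -4.5] gap 31.8
```

```bash
python3 -m crank '[{"slide":[0,0,0.8],"yaw":0},{"slide":[0,0,1.6],"yaw":0},{"slide":[0,0,2.3],"yaw":0},{"slide":[0,0,2.3],"yaw":0}]'; python3 go.py Plong 12.5
```

```text
time: 25.3
tcp_pos: [0.529, 0.322, 0.0126]
tcp_rot: [-3.142, 0.0, -1.696]
force: [-0.9, -0.4, 0.4]
finger_gap: 0.362
Plong t 25.3 tcp [529.  322.   12.6] yaw -97.2 slide [0.  0.2 0.1] yaw 0.0 q6 2.22 F [-0.9 -0.4  0.4] gap 31.9
```

```bash
python3 -m crank '[{"slide":[0,0,0.2],"yaw":0},{"slide":[0,0,0],"yaw":0},{"slide":[0,0,0],"yaw":0},{"slide":[0,0,0],"yaw":0}]' -0.02; python3 -m crank '[{"slide":[0,0,-15],"yaw":0},{"slide":[0,0,-50],"yaw":0},{"slide":[0,0,-90],"yaw":0},{"slide":[0,0,-110],"yaw":0},{"slide":[0,0,-110],"yaw":0}]' ; python3 go.py tee 120
python3 -c "
from h import *
cv2.imwrite('pics/w14.png',bot.grab_frame('wrist')['img'][:,:,::-1])"
```

```text
time: 25.7
tcp_pos: [0.5291, 0.3221, 0.0123]
tcp_rot: [-3.141, 0.0, -1.696]
force: [-0.1, 0.1, -0.4]
finger_gap: 0.51
time: 26.2
tcp_pos: [0.5312, 0.3234, 0.1267]
tcp_rot: [-3.136, 0.005, -1.696]
force: [0.3, 0.6, -0.5]
finger_gap: 0.515
tee t 26.2 tcp [531.2 323.4 126.7] yaw -97.2 slide [215.6  55.9   6.7] yaw -118.0 q6 2.22 F [ 0.3  0.6 -0.5] gap 45.3
```

View pics/w14.png

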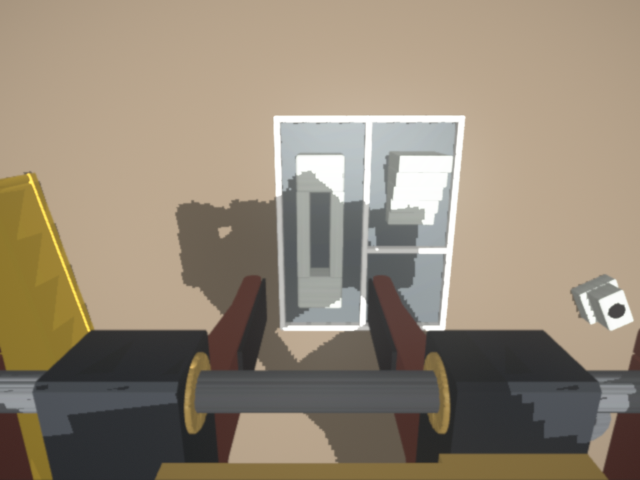

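The long strap lies in its pocket (320,230). Now the T-nut, turning as I go.

```bash
python3 -m crank '[{"slide":[30,8,0],"yaw":-8},{"slide":[70,18,0],"yaw":-16.5},{"slide":[110,28,0],"yaw":-25},{"slide":[150,38,0],"yaw":-33.5},{"slide":[190,48,0],"yaw":-42}]' -0.4; python3 -m crank '[{"slide":[0,0,0],"yaw":-8.5},{"slide":[0,0,0],"yaw":-17},{"slide":[0,0,0],"yaw":-25.5},{"slide":[0,0,0],"yaw":-34},{"slide":[0,0,0],"yaw":-42.5}]';python3 go.py tee 100
```

```text
time: 26.75
tcp_pos: [0.4556, 0.138, 0.121]
tcp_rot: [3.139, 0.001, -0.957]
force: [-0.1, -1.1, -0.4]
finger_gap: 0.7
time: 27.25
tcp_pos: [0.4565, 0.1391, 0.121]
tcp_rot: [3.14, 0.002, -0.216]
force: [0.4, -0.3, 0.9]
finger_gap: 0.706
tee t 27.2 tcp [456.5 139.1 121. ] yaw -12.3 slide [-2.7 23.8 21. ] yaw -33.1 q6 0.49 F [ 0.4 -0.3  0.9] gap 62.1
```

```bash
python3 -m crank '[{"slide":[-2,12,4],"yaw":-8.5},{"slide":[-3,24,10],"yaw":-17},{"slide":[-3,24,20],"yaw":-25.5},{"slide":[-3,24,20],"yaw":-33},{"slide":[-3,24,20],"yaw":-33}]';python3 go.py tee 8
python3 -c "
from h import *
f=bot.grab_frame('wrist')
cv2.imwrite('pics/w15.png',f['img'][:,:,::-1]); print(proj(f,[[.4487,.1165,.026]]))"
```

```text
time: 27.75
tcp_pos: [0.4481, 0.1164, 0.1009]
tcp_rot: [-3.141, 0.003, 0.355]
force: [0.1, 0.0, 0.7]
finger_gap: 0.699
tee t 27.8 tcp [448.1 116.4 100.9] yaw 20.4 slide [ 0.6  0.1 92.9] yaw -0.4 q6 -0.13 F [0.1 0.  0.7] gap 61.5
[[316.91089283 246.19911382]]
```

View pics/w15.png

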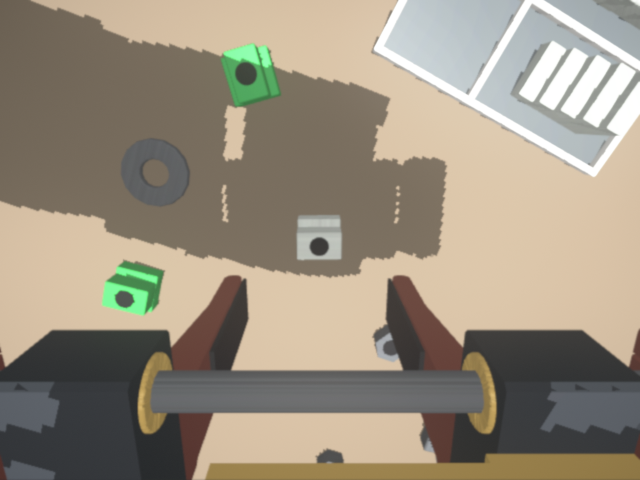

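The T-nut's hole is at (319,246) as predicted, with the neck along the jaw direction and the end faces square to the jaws.

```bash
python3 -m crank '[{"slide":[1,0,20],"yaw":-0.4},{"slide":[1,0,45],"yaw":-0.4},{"slide":[1,0,70],"yaw":-0.4},{"slide":[1,0,85],"yaw":-0.4},{"slide":[1,0,88],"yaw":-0.4}]'; python3 -m crank '[{"slide":[0,0,0],"yaw":0},{"slide":[0,0,0],"yaw":0}]';  python3 go.py tee 9
```

```text
time: 28.3
tcp_pos: [0.4488, 0.1169, 0.0125]
tcp_rot: [-3.141, 0.004, 0.358]
force: [-1.1, 0.3, -0.3]
finger_gap: 0.702
time: 28.5
tcp_pos: [0.4507, 0.1173, 0.0147]
tcp_rot: [3.141, -0.001, 0.36]
force: [-1.1, -0.9, -0.5]
finger_gap: 0.698
tee t 28.5 tcp [450.7 117.3  14.7] yaw 20.7 slide [-2.1  0.   5.7] yaw -0.1 q6 -0.13 F [-1.1 -0.9 -0.5] gap 61.4
```

```bash
python3 -m crank '[{"slide":[-1.5,0,3],"yaw":0},{"slide":[-1.5,0,6],"yaw":0},{"slide":[-1.5,0,6],"yaw":0}]'; python3 -m crank '[{"slide":[0,0,0],"yaw":0},{"slide":[0,0,0],"yaw":0},{"slide":[0,0,0],"yaw":0},{"slide":[0,0,0],"yaw":0},{"slide":[0,0,0],"yaw":0}]' 1 35; python3 go.py tee 9; python3 -m crank '[{"slide":[0,0,-6],"yaw":0},{"slide":[0,0,-20],"yaw":0},{"slide":[0,0,-50],"yaw":0},{"slide":[0,0,-75],"yaw":0},{"slide":[0,0,-90],"yaw":0}]';  python3 go.py Ptee 100
```

```text
time: 28.8
tcp_pos: [0.4488, 0.1166, 0.0082]
tcp_rot: [3.142, -0.0, 0.361]
force: [0.2, -0.2, 0.1]
finger_gap: 0.698
time: 29.3
tcp_pos: [0.4489, 0.1166, 0.0082]
tcp_rot: [3.142, -0.0, 0.362]
force: [-0.3, 1.1, -0.0]
finger_gap: 0.316
tee t 29.3 tcp [448.9 116.6   8.2] yaw 20.7 slide [-0.2  0.  -0.8] yaw -0.1 q6 -0.13 F [-0.3  1.1 -0. ] gap 27.8
time: 29.8
tcp_pos: [0.4494, 0.1167, 0.1001]
tcp_rot: [3.141, -0.002, 0.362]
force: [-0.1, -0.3, -1.4]
finger_gap: 0.318
Ptee t 29.8 tcp [449.4 116.7 100.1] yaw 20.7 slide [ 7.590e+01 -1.292e+02  1.000e-01] yaw 27.9 q6 -0.13 F [-0.1 -0.3 -1.4] gap 28.0
```

```bash
python3 -m crank '[{"slide":[15,-25,0],"yaw":6},{"slide":[35,-60,0],"yaw":14},{"slide":[55,-95,0],"yaw":22},{"slide":[70,-120,0],"yaw":28},{"slide":[75,-128,10],"yaw":28}]'; python3 -m crank '[{"slide":[0,0,15],"yaw":0},{"slide":[0,0,35],"yaw":0},{"slide":[0,0,50],"yaw":0},{"slide":[0,0,55],"yaw":0},{"slide":[0,0,55],"yaw":0}]'; python3 go.py Ptee 12.2
python3 -c "
from h import *
f=bot.grab_frame('wrist')
cv2.imwrite('pics/w16.png',f['img'][:,:,::-1])"
```

```text
time: 30.3
tcp_pos: [0.4752, 0.2659, 0.0894]
tcp_rot: [-3.139, -0.003, -0.127]
force: [0.3, -0.1, -1.6]
finger_gap: 0.317
time: 30.8
tcp_pos: [0.4731, 0.2621, 0.0323]
tcp_rot: [3.14, 0.002, -0.127]
force: [-1.1, 0.3, -1.1]
finger_gap: 0.311
Ptee t 30.8 tcp [473.1 262.1  32.3] yaw -7.3 slide [ 1.3 -2.5 20.1] yaw -0.1 q6 0.61 F [-1.1  0.3 -1.1] gap 27.4
```

View pics/w16.png

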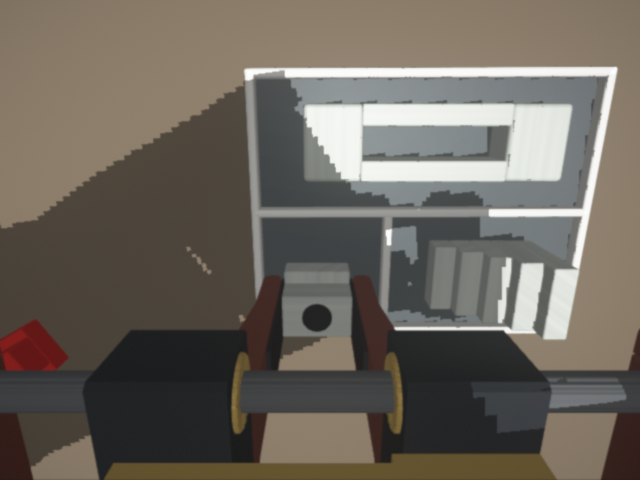

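The T-nut (317,310) is over the smaller pocket, whose centre is about column 323. Lowering.

```bash
python3 -m crank '[{"slide":[1,-2,5],"yaw":0},{"slide":[1,-2,10],"yaw":0},{"slide":[1,-2,14],"yaw":0},{"slide":[1,-2,16],"yaw":0},{"slide":[1,-2,16],"yaw":0}]'; python3 -m crank '[{"slide":[0,0,0],"yaw":0},{"slide":[0,0,0],"yaw":0}]';python3 go.py Ptee 12.2
```

```text
time: 31.35
tcp_pos: [0.4747, 0.2646, 0.0169]
tcp_rot: [3.141, 0.0, -0.127]
force: [0.2, 0.3, -0.7]
finger_gap: 0.317
time: 31.55
tcp_pos: [0.4751, 0.2648, 0.0173]
tcp_rot: [-3.141, -0.0, -0.127]
force: [0.7, 0.2, -1.1]
finger_gap: 0.318
Ptee t 31.6 tcp [475.1 264.8  17.3] yaw -7.3 slide [-0.4  0.5  5.1] yaw -0.1 q6 0.61 F [ 0.7  0.2 -1.1] gap 28.0
```

```bash
python3 -m crank '[{"slide":[0,0,1.5],"yaw":0},{"slide":[0,0,3],"yaw":0},{"slide":[0,0,4.2],"yaw":0},{"slide":[0,0,5.2],"yaw":0},{"slide":[0,0,5.4],"yaw":0}]'; python3 go.py Ptee 12.2
```

```text
time: 32.05
tcp_pos: [0.475, 0.2647, 0.0122]
tcp_rot: [3.142, 0.0, -0.127]
force: [-3.0, -0.9, 8.3]
finger_gap: 0.315
Ptee t 32.0 tcp [475.  264.7  12.2] yaw -7.3 slide [-0.3  0.4  0. ] yaw -0.1 q6 0.61 F [-3.  -0.9  8.3] gap 27.8
```

Seated. Release, retreat high and aside, then check.

```bash
python3 -m crank '[{"slide":[0,0,-0.3],"yaw":0},{"slide":[0,0,-0.3],"yaw":0},{"slide":[0,0,-0.3],"yaw":0},{"slide":[0,0,-0.3],"yaw":0}]' 0.05; python3 -m crank '[{"slide":[0,0,-15],"yaw":0},{"slide":[0,0,-50],"yaw":0},{"slide":[0,0,-90],"yaw":0},{"slide":[0,0,-135],"yaw":0},{"slide":[0,0,-180],"yaw":0}]'; python3 -m crank '[{"slide":[-20,40,0],"yaw":0},{"slide":[-40,80,0],"yaw":0},{"slide":[-60,120,0],"yaw":0},{"slide":[-80,160,0],"yaw":0},{"slide":[-100,200,0],"yaw":0}]'
python3 -m crank '[{"slide":[0,40,0],"yaw":0},{"slide":[0,80,0],"yaw":0},{"slide":[0,120,0],"yaw":0},{"slide":[0,120,0],"yaw":0},{"slide":[0,120,0],"yaw":0}]'
python3 -c "
from h import *
for n in('top','scene'):cv2.imwrite('pics/%s9.png'%n,bot.grab_frame(n)['img'][:,:,::-1])"
```

```text
time: 32.45
tcp_pos: [0.475, 0.2647, 0.012]
tcp_rot: [3.142, 0.0, -0.127]
force: [-0.3, 0.3, -0.1]
finger_gap: 0.476
time: 32.95
tcp_pos: [0.4746, 0.2645, 0.1947]
tcp_rot: [-3.141, -0.0, -0.127]
force: [1.2, -0.4, -0.4]
finger_gap: 0.476
time: 33.45
tcp_pos: [0.3492, 0.0779, 0.1929]
tcp_rot: [-3.141, -0.001, -0.126]
force: [1.0, -0.9, 0.4]
finger_gap: 0.475
time: 33.95
tcp_pos: [0.3352, -0.0406, 0.1928]
tcp_rot: [-3.141, -0.001, -0.131]
force: [0.1, 0.3, 0.4]
finger_gap: 0.476
```

View pics/top9.png

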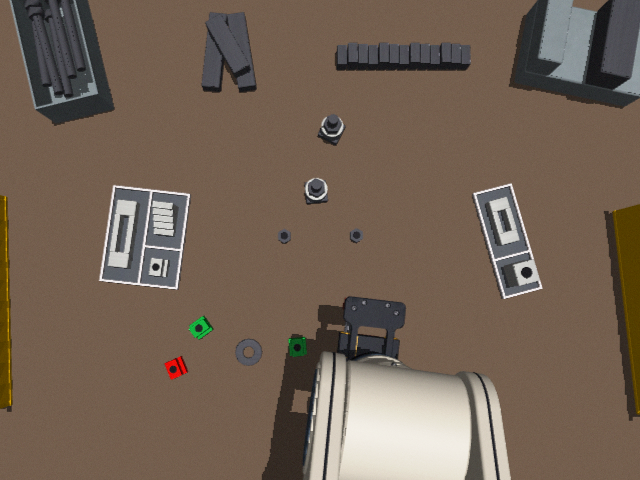

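View pics/scene9.png

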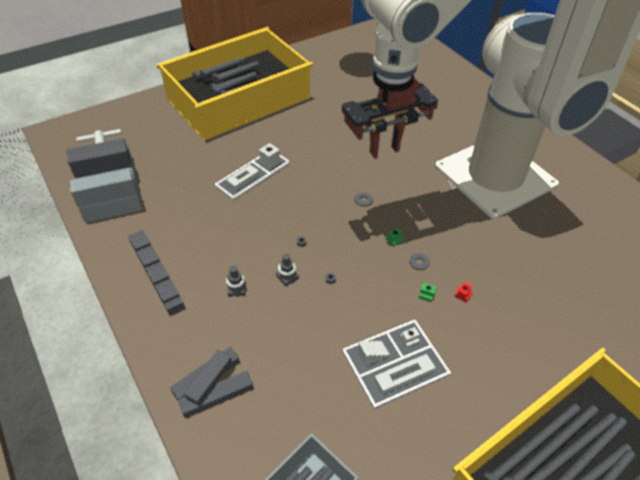

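All five parts are in their pockets and the bolts unmoved at (317,190) and (332,128). A quick numeric check by casting the part tops into the tray frames.

```bash
python3 - <<'E'
from h import *
from go import W,S
f=bot.grab_frame("top"); a=f["img"].astype(int); b=cv2.imread("pics/top0.png")[:,:,::-1].astype(int)
print("bolt region diff",np.abs(a-b)[110:205,300:348].max())
g=cv2.resize(f["img"],None,fx=1,fy=1).min(axis=2)
def loc(T,uv,z):
    o,t=T;t=np.radians(t);d=cast(f,uv,z)[0,:2]*1e3-o
    return np.round([np.cos(t)*d[0]+np.sin(t)*d[1],-np.sin(t)*d[0]+np.cos(t)*d[1]],1)
cs,_=cv2.findContours(((g>130)).astype(np.uint8),cv2.RETR_LIST,cv2.CHAIN_APPROX_NONE)
for c in cs:
    (x,y),s,_=cv2.minAreaRect(c)
    if cv2.contourArea(c)>50 and 190<y<290 and (x<190 or x>475) : print(np.round((x,y,*s),1),"wide" if x<300 else "slim",[loc(W if x<300 else S,(x,y),z).tolist() for z in(.024,.030,.049)])
print("riser hole",loc(S,(526.5,272),.049),"tee hole",loc(W,(156,267.5),.03))
i=np.hstack([cv2.resize(f["img"][180:300,95:195],None,fx=4,fy=4),cv2.resize(f["img"][180:300,465:550],None,fx=4,fy=4)]);cv2.imwrite("pics/fin.png",i[:,:,::-1])
E
```

```text
bolt region diff 11
[526.2 271.8  12.7  12. ] slim [[-58.0, -9.8], [-57.5, -7.3], [-56.2, 0.5]]
[155.3 266.8   8.5   7.8] wide [[-47.3, -28.6], [-47.3, -30.3], [-47.6, -35.9]]
[155.1 266.6  11.5  17. ] wide [[-47.0, -28.4], [-47.1, -30.1], [-47.4, -35.7]]
[517.1 273.6  38.2  37.3] slim [[-57.0, 5.7], [-56.6, 8.1], [-55.3, 15.5]]
[159.3 266.7  37.2  38.3] wide [[-46.4, -35.1], [-46.4, -36.8], [-46.7, -42.2]]
[121.5 233.   10.6  39.5] wide [[0.7, 32.8], [0.3, 30.6], [-1.0, 23.7]]
[504.1 220.3  24.   10.3] slim [[32.9, 1.4], [32.7, 3.8], [32.0, 11.3]]
[162.5 218.   34.9  20.5] wide [[32.6, -29.2], [32.0, -30.9], [30.0, -36.4]]
[121.4 233.1  20.   67.5] wide [[0.5, 32.9], [0.1, 30.7], [-1.2, 23.8]]
[504.1 220.3  45.6  18.7] slim [[32.9, 1.4], [32.7, 3.8], [32.0, 11.3]]
[165.7 219.8  36.7  55.8] wide [[30.3, -34.7], [29.6, -36.4], [27.7, -41.8]]
[125.5 234.6  37.1  94.6] wide [[-1.1, 26.1], [-1.5, 23.9], [-2.8, 17.2]]
[502.  221.9  69.3  36.4] slim [[31.3, 5.6], [31.1, 8.0], [30.5, 15.4]]
[144.1 236.9  79.   98.1] wide [[-1.4, -4.0], [-1.8, -5.9], [-3.0, -12.0]]
[507.3 240.5 110.6  40.6] slim [[-0.6, 5.8], [-0.5, 8.1], [-0.5, 15.6]]
riser hole [-56.7   0.2] tee hole [-48.4 -31.7]
```

View pics/fin.png

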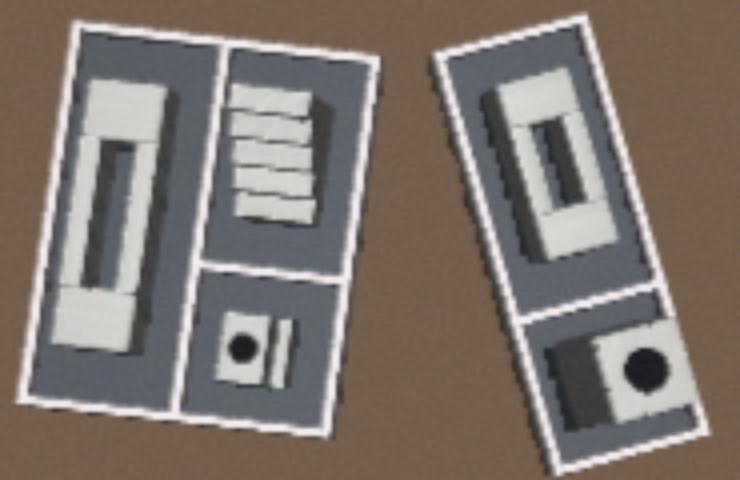

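All positions are within about 2 mm of the pocket centres and inside the limits, so I'm handing in.

```bash
python3 -c "
from rig import bot
s=bot.observe();print(s['time'],s['force'],abs(s['dq']).max());print(bot.finish_job())"
```

```text
34.1 [-0.63459613  0.32553861 -0.56333774] 0.012903984596735604
the job is handed in; nothing more can be done
None
```

I placed all five parts in their own pockets, the same way up as I found them, and handed the job in at 34.1 s. No verdict was reported. I lowered each part until the wrist force showed it resting on the floor before letting go.

My last check cast the part tops from the top camera into the tray frames. Every part came out inside the required ranges:

| Part | Tray | Measured x, y (mm) | Pocket centre x, y (mm) |
|---|---|---|---|
| Long strap | wide | 0.5, 33 | 0, 32 |
| Stepped block | wide | 32, -31 | 31.5, -32 |
| T-nut | wide | -47, -30 | -46.5, -32 |
| Short strap | slim | 33, 1.4 | 32, 0 |
| Plain square block | slim | -56, 0.5 | -58, 0 |

- **Bolts:** both stand where they were. The top picture around them matches the one taken at the start.
- **Arm:** it was parked clear at about 0.19 m height, touching nothing.
- **Disagreement:** when I closed on the plain square block it sat about 4 mm from where I had measured it, because the arm had not fully settled. It was still gripped squarely and ended up centred in its pocket.
- **Not measured:** upright angle and underside height. I judged those by eye from the pictures and from the forces at set-down.

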